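# Reassemble a washed cat spinner toy

## Robot

A 6-joint arm with a two-finger parallel gripper is mounted at the origin on the work surface. World frame = base frame: x ahead of the robot, y to its left, z up, the work surface at z = 0. Lengths are in m, angles in rad, forces in N, time in s.
With the tool pointing down it reaches from about 0.375 to 0.9 m from the base axis. Payload 3.1 kg.
Tool frame: the origin (TCP) lies between the finger pads; the fingertips stand 11 mm ahead of it and the grasp point (between the pads) lies 8 mm behind it; z points along the fingers, y is the direction in which the jaws open and shut (so a half turn about z gives the same grasp; the last joint's range is limited). The gripper opens to 85 mm and grips with 20 to 120 N. Pads are 22 mm wide; open, the fingers measure 114 mm over their backs; the gripper's body (76 mm by 85 mm) begins 54 mm behind the grasp point. The pads swing forward as they close: fully open they stand 13 mm farther back than shut.
Start: joints at [1.153, 0.527, 1.433, -0, 1.181, -0.178], TCP at [0.148, 0.607, 0.242] pointing down, gripper open.
Joint ranges: [-3.08, 3.08], [-0.75, 2.2], [0.22, 2.44], [-1.43, 4.57], [0, 2.65], [-2.85, 2.85]. Speed limits (rad/s): [2.79, 2.79, 3.14, 3.14, 3.14, 3.14].

## Interface

Orientations are given as a unit quaternion [x, y, z, w].
In Python, from station import manip gives the robot as it stands.
- The arm moves only by the tool move_arm, never from a script. Its argument "deltas" is a list of rows, each a list of 5 numbers: the shift along the tool's x, y, z in units of 40 cm (1.0 is 40 cm), then the turn about the tool's z in units of 0.5 rad (1.0 is 0.5 rad), then the opening in per cent of the stroke, from 0 (shut) to 100 (fully open). In form: [[x, y, z, twist, grip], ...]. A call has exactly 8 rows; each row is the pose to reach, as a shift and turn from the pose commanded when the call began, along the tool's axes at that moment; what a row does not reach only later rows make up. A row lasts 1/12 s, in which the tool goes at most 41.7 mm and 7.16 degrees, less where a joint would pass 70% of its speed; a pose out of reach is approached as far as the arm can. A call with a number of a shift or a turn outside -1 to 1 is refused whole. A call with a gripper value outside its range is refused whole. The fingers move at their own pace and stop on an object; "force" is the grip in N (left out, the last holds). Time passes only in rows, so rows that repeat a pose let the fingers close, or fill a call up. It gives the time, the measured TCP pose, the force and the opening at its end, in the units of the state.
- manip.sense(): the state, without advancing time (a new reading comes with each control period).
- manip.snapshot(name): name is "scene" or "top"; returns (picture, depth): 480x640x3 uint8, red, green, blue; 480x640 float32, m along the optical axis (not along the pixel's ray), 0 where there is no reading.
- manip.get_calibration(name): a dict with "vfov" (degrees; the focal length in pixels is half the picture's height over the tangent of half this angle, whatever the lens; pixels are square), "cx", "cy" (the principal point, pixels), "pose" (4x4, takes a point from camera to world coordinates). Camera axes: x right, y down, z forward; pixel columns grow to the right and rows downward; lengths in m; the calibration is good to about 2 mm. A picture is of the moment at which its call begins. get_calibration takes no time and is no camera call.
- manip.sign_off(): hands the job in, once; it reports no verdict.
The state is a dict: "t": time; "q": joint angles; "qd": joint speeds; "tau": joint torques, N m; "tcp_pos": TCP position; "tool_rot": TCP orientation; "force": force on the tool from outside, world axes, zero at the start; "ft_torque": the same for the moment, N m; "finger_gap": opening from 0.0 (shut) to 1.0 (fully open).
Only numpy, scipy, OpenCV 4.12 (cv2) and the standard library are available. Lean on these libraries where they do the work, as an engineer would, in place of code of your own. Each camera call takes 0.05 s, during which the arm holds its last target.

## Task

Put the cats' washed spinner toy back together: take its parts from the drying rack and slide them onto the level axle of the wooden stand, first the plain long drum up against the post, then the waisted spool against the drum, then the thin wheel. Finish by pushing the stepped end cap fully home over the axle's tip, so that the rollers sit together between post and cap, and let go. Leave the soap bottle, bowl, dish and brush where they are.

Things in the scene. Friction and masses are not known exactly. Their poses are not given: they have to be found in the camera images.
- stand: Wooden toy stand, fixed: 130 x 130 x 16 mm foot (y -35 to +95 mm), post 50 mm wide (x), y 0 to +26 mm, top at 176 mm. A level steel axle, 16 mm diameter, 146 mm long, sticks out of the post at 150 mm height along the body's -y axis. Origin: on the worktop straight below where the axle leaves the post; z up.
- axle_root (a point): Point on the axle's centre line where it leaves the post's face, 150 mm above the worktop.
- axle_tip (a point): Centre of the axle's free end, 146 mm from axle_root. The rollers take up 110 mm (44 + 44 + 22) and the cap's bore is 30 mm deep: about 6 mm play when all is home.
- rack: Drying rack, fixed: base 120 (x) x 430 (y) x 12 mm, origin on the worktop. Slots at y -138, -46, +46, +138 mm hold drum, spool, wheel, cap, any order. A part rests its rim on two rails and an end face on two tines (within 24 mm of the middle, tips 26 mm up the slope past the bore). Part +z points to rack -y and 30 deg upwards: tops lean 30 deg to +y. Leaning face centre 75 mm above the worktop.
- drum: Plain long drum, blue plastic, 66 mm diameter, 44 mm long, through bore 24 mm diameter, 110 g. Both ends alike. origin: centre of the end face that leans on the rack's tines at the start; its +z axis runs along the bore axis from that face into the part.
- spool: Waisted spool, same blue plastic, 44 mm long, through bore 24 mm: two flanges 66 mm in diameter and 8 mm thick, between them a waist 44 mm in diameter and 28 mm long; 80 g. Both ends alike. origin: centre of the end face that leans on the rack's tines at the start; its +z axis runs along the bore axis from that face into the part.
- wheel: Thin wheel, same blue plastic, 66 mm diameter, 22 mm long, through bore 24 mm, 60 g. Both ends alike. origin: centre of the end face that leans on the rack's tines at the start; its +z axis runs along the bore axis from that face into the part.
- cap: Stepped end cap, same blue plastic, 40 mm long: flange 66 mm in diameter and 14 mm thick, then a knob 44 mm in diameter and 26 mm long, closed at its outer end. A blind bore, 21 mm in diameter and 30 mm deep, opens in the flange's flat face, which leans on the tines. Origin: centre of that face (the bore's mouth); +z along the bore axis from mouth to knob. 90 g.
- cap_bottom (a point): Centre of the floor of the cap's blind bore, 30 mm from its mouth; it meets axle_tip when the cap is fully home.
- soap: Bystander: grey soap bottle, 60 mm diameter, 160 mm tall. Origin: centre of its underside.
- bowl: Bystander: steel bowl, 120 mm across, 50 mm tall. Origin: centre of its underside.
- dish: Bystander: small white dish, 90 mm across, 40 mm tall. Origin: centre of its underside.
- brush: Bystander: grey dish brush lying bristles down, 190 mm long along its x axis, 34 mm high. Origin: underside, near its middle.
There are look-alikes about, which are no part of the job. Leave any green or orange look-alike of the wheel alone.

How it is judged:
By the outcome, as a careful person would: the job done as asked, in the order asked, and still so for the second after the job is handed in, with the robot touching nothing.
It also fails if it takes over 72 s, if anything falls off the work surface, if the arm or the gripper's body presses on something with over 40 N, if the wrist force passes 120 N, or if a joint passes its speed limit or range.

## Working session

There is one attempt and no reset: what is moved stays moved. The work goes in short steps, Python scripts to look and compute and a tool call to move; the robot and the scene stay as the last step left them, time stands still between calls to the robot, and variables do not carry over. Pictures are saved under pics/ and viewed, and the job is handed in when it is done.

Besides the shell and the picture viewer there is one more tool, called as name([rows], argument=value, ...), one row to a line, values as JSON. move_arm: Moves the arm, as the interface text tells. Its arguments: {"type":"object","properties":{"deltas":{"type":"array","items":{"type":"array","items":{"type":"number"}}},"force":{"type":"number"}},"required":["deltas"]}

```bash
ls; mkdir -p pics
cat > look.py <<'E'
import sys,cv2,numpy as np
from station import manip
n=sys.argv[1]
for c in sys.argv[2:]:
    p,d=manip.snapshot(c)
    cv2.imwrite(f'pics/{n}_{c}.png',p[:,:,::-1]); np.savez(f'pics/{n}_{c}.npz',p=p,d=d)
E
python3 look.py a scene top; python3 -c "
from station import manip
for c in ('scene','top'): print(manip.get_calibration(c))
print(manip.sense())"
```

```text
pics
{'vfov': 51.81358417864239, 'cx': 313.5102823160285, 'cy': 241.06777675334334, 'pose': array([[-0.79720502,  0.47421788, -0.37360615,  0.95977562],
       [ 0.60367598,  0.63261722, -0.48515025,  0.5219441 ],
       [ 0.00628276, -0.61230128, -0.79059957,  0.97612045],
       [ 0.        ,  0.        ,  0.        ,  1.        ]])}
{'vfov': 45.70436272371702, 'cx': 314.1404553487012, 'cy': 238.08381808427623, 'pose': array([[-0.069065  , -0.97435213,  0.21416805,  0.3438798 ],
       [-0.99760973,  0.06792859, -0.0126702 , -0.02234312],
       [-0.0022029 , -0.2145312 , -0.97671465,  1.13956415],
       [ 0.        ,  0.        ,  0.        ,  1.        ]])}
{'t': 0.1, 'q': array([ 1.15353576e+00,  5.28390093e-01,  1.43375818e+00, -3.87492818e-05,
        1.18139131e+00, -1.78515321e-01]), 'qd': array([-0.00090147, -0.00081213, -0.00400614, -0.00113046,  0.00238859,
        0.00050143]), 'tau': array([-2.17345519e-04, -4.43303776e+01, -1.78587055e+01, -2.46091695e-04,
        3.85739986e-03, -5.06199029e-06]), 'tcp_pos': array([0.14754069, 0.60670508, 0.24142615]), 'tool_rot': array([ 1.19081943e-01,  9.92883952e-01, -9.35851056e-04, -2.68585926e-04]), 'force': array([ 0.35566076, -0.38340954, -0.07265148]), 'ft_torque': array([0.0031193 , 0.02192365, 0.01692804]), 'finger_gap': 0.9990969885677666}
```

View pics/a_scene.png

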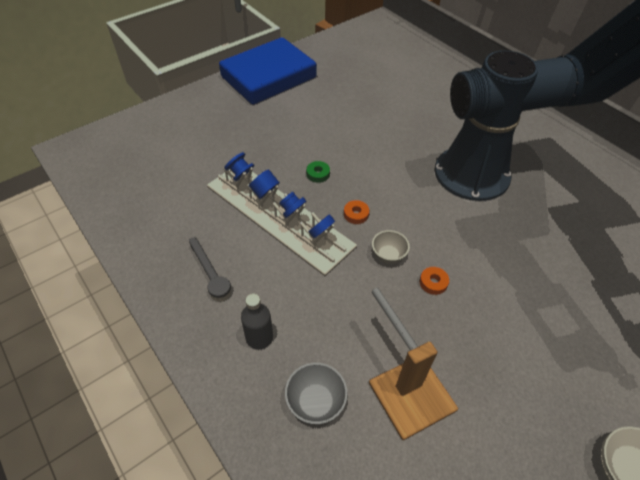

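View pics/a_top.png

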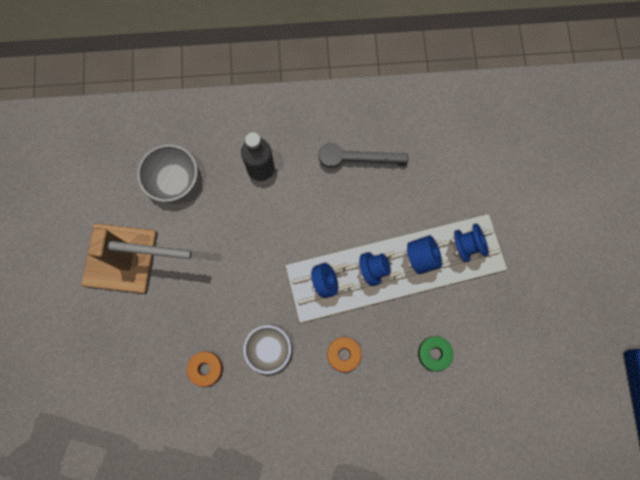

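Run:
```python
import cv2
a=cv2.imread('pics/a_top.png');b=cv2.imread('pics/a_scene.png')
cv2.imwrite('pics/a_z1.png',cv2.resize(a[205:330,275:515],None,fx=3.3,fy=3.3,interpolation=cv2.INTER_CUBIC))
cv2.imwrite('pics/a_z2.png',cv2.resize(b[140:280,200:365],None,fx=4,fy=4,interpolation=cv2.INTER_CUBIC))
cv2.imwrite('pics/a_z3.png',cv2.resize(a[210:310,70:230],None,fx=4,fy=4,interpolation=cv2.INTER_CUBIC))
```

```text
(no output)
```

View pics/a_z1.png

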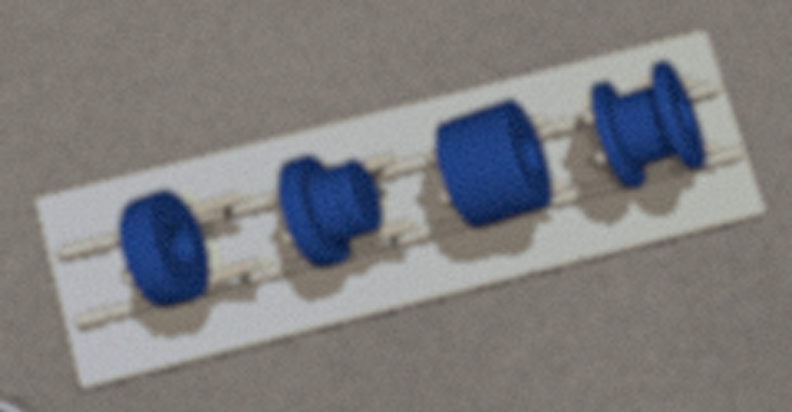

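View pics/a_z2.png

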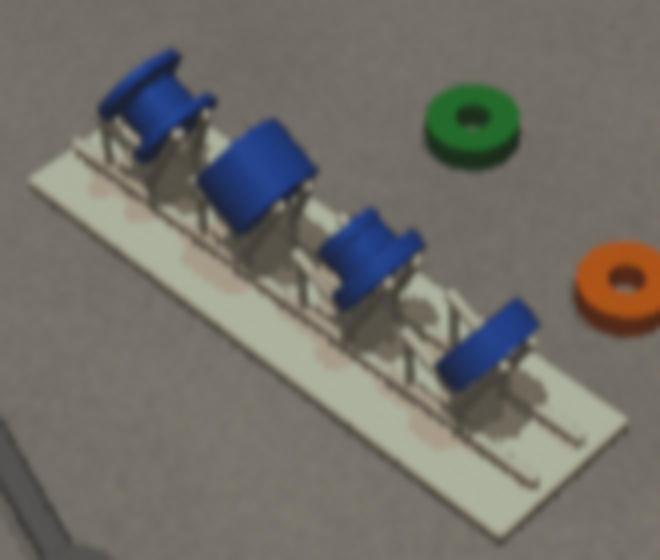

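View pics/a_z3.png

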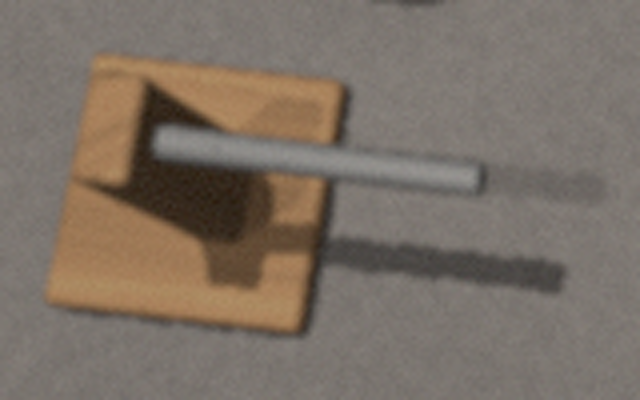

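```bash
cat > geo.py <<'E'
import numpy as np, cv2
from station import manip
class Cam:
    def __init__(s,name):
        c=manip.get_calibration(name); s.P=np.array(c['pose']); s.f=240/np.tan(np.radians(c['vfov']/2)); s.cx,s.cy=c['cx'],c['cy']
    def ray(s,uv):
        uv=np.atleast_2d(uv).astype(float)
        d=np.c_[(uv[:,0]-s.cx)/s.f,(uv[:,1]-s.cy)/s.f,np.ones(len(uv))]@s.P[:3,:3].T
        return s.P[:3,3],d
    def plane(s,uv,z):
        o,d=s.ray(uv); return o+d*((z-o[2])/d[:,2])[:,None]
    def depth(s,uv,dep):
        o,d=s.ray(uv); return o+d*np.asarray(dep)[:,None]
    def proj(s,X):
        X=(np.atleast_2d(X)-s.P[:3,3])@s.P[:3,:3]; return np.c_[s.cx+s.f*X[:,0]/X[:,2],s.cy+s.f*X[:,1]/X[:,2]]
def load(n,c):
    z=np.load(f'pics/{n}_{c}.npz'); return z['p'],z['d']
E
python3 - <<'E'
from geo import *
np.set_printoptions(precision=4,suppress=True)
for cn in ('top','scene'):
    C=Cam(cn);p,d=load('a',cn);v,u=np.nonzero(d>0)
    X=np.zeros(p.shape);X[v,u]=C.depth(np.c_[u,v],d[v,u])
    hsv=cv2.cvtColor(p,cv2.COLOR_RGB2HSV)
    blue=((hsv[...,0]>105)&(hsv[...,0]<130)&(hsv[...,1]>150)&(hsv[...,2]>50)&(X[...,2]>0.03)&(X[...,2]<.16)).astype(np.uint8)
    n,l,st,ce=cv2.connectedComponentsWithStats(blue)
    print(cn)
    for i in range(1,n):
        if st[i,4]>80:
            Q=X[l==i];print(st[i],ce[i],Q.mean(0),np.percentile(Q[:,2],[2,50,98]))
    # axle
    z=X[...,2]; m=((z>.13)&(z<.17)&(X[...,1]>0.0)&(X[...,1]<.4)&(hsv[...,1]<60)).astype(np.uint8)
    n,l,st,ce=cv2.connectedComponentsWithStats(m)
    for i in range(1,n):
        if st[i,4]>80: print('axle?',st[i],ce[i],X[l==i].mean(0)); 
    # rack
    w=((hsv[...,1]<60)&(hsv[...,2]>140)&(np.abs(z-.012)<.008)&(X[...,1]<0.1)).astype(np.uint8)
    w=cv2.morphologyEx(w,cv2.MORPH_OPEN,np.ones((3,3)))
    n,l,st,ce=cv2.connectedComponentsWithStats(w);i=1+np.argmax(st[1:,4])
    pts=np.argwhere(l==i)[:,::-1]; W=C.plane(pts,.012)[:,:2]
    print('rack',cv2.minAreaRect((W*1000).astype(np.float32)))
    # stand foot: wood
    w=((hsv[...,0]<22)&(hsv[...,1]>90)&(np.abs(z-.016)<.008)&(X[...,1]>0.1)).astype(np.uint8)
    n,l,st,ce=cv2.connectedComponentsWithStats(w);i=1+np.argmax(st[1:,4])
    W=C.plane(np.argwhere(l==i)[:,::-1],.016)[:,:2]; print('foot',cv2.minAreaRect((W*1000).astype(np.float32)))
    w=((hsv[...,0]<22)&(hsv[...,1]>90)&(np.abs(z-.176)<.008)).astype(np.uint8)
    W=C.plane(np.argwhere(w>0)[:,::-1],.176)[:,:2]; print('posttop',len(W),cv2.minAreaRect((W*1000).astype(np.float32)) if len(W) else 0)
E
```

```text
top
[455 225  33  36 681] [470.4684 242.928 ] [ 0.5415 -0.3245  0.1046] [0.0854 0.1036 0.1246]
[408 237  33  36 877] [423.8746 254.6123] [ 0.5248 -0.235   0.1091] [0.085  0.1102 0.1246]
[360 253  29  32 659] [373.7253 267.5053] [ 0.5083 -0.1416  0.1022] [0.0819 0.1035 0.1134]
[312 264  25  33 623] [324.26   280.1685] [ 0.492  -0.0491  0.0967] [0.0692 0.1009 0.1139]
[634 350   6  27 101] [637.3762 360.505 ] [ 0.3072 -0.6223  0.0509] [0.0427 0.0511 0.0577]
axle? [245 133  16  20 238] [253.1933 141.9328] [0.7478 0.0641 0.1558]
axle? [107 240  85  20 739] [148.9729 249.9405] [0.5584 0.2565 0.1564]
rack ((520.846435546875, -196.02313232421875), (118.99303436279297, 428.923095703125), 10.422224998474121)
foot ((551.725830078125, 361.2232666015625), (130.05776977539062, 77.14057159423828), 80.17166900634766)
posttop 447 ((573.6035766601562, 338.83685302734375), (27.94161033630371, 50.34043884277344), 79.68833923339844)
scene
[ 220   38   96   61 3356] [266.5167  67.2235] [ 0.2168 -0.7004  0.0571] [0.033  0.0597 0.0645]
[227 153  26  25 247] [238.7368 164.8057] [ 0.5524 -0.32    0.1056] [0.0896 0.1045 0.1244]
[251 171  27  25 384] [263.8984 182.5625] [ 0.5379 -0.2267  0.1092] [0.0902 0.1095 0.1237]
[282 193  23  22 266] [291.6579 202.7932] [ 0.5194 -0.1366  0.1033] [0.0885 0.1041 0.1127]
[312 216  22  19 190] [322.4737 225.0947] [ 0.5036 -0.0374  0.1047] [0.0894 0.1061 0.114 ]
axle? [469 135  44  22 518] [488.9961 146.0811] [0.0387 0.0387 0.1501]
axle? [372 288  46  62 602] [393.7492 319.1329] [0.5634 0.2553 0.156 ]
axle? [246 294  15  20 233] [252.9313 303.2532] [0.7552 0.0682 0.1543]
rack ((522.4935913085938, -197.49070739746094), (117.3980941772461, 426.6440734863281), 10.32418155670166)
foot ((582.1122436523438, 357.64544677734375), (129.50254821777344, 130.5522003173828), 79.4629135131836)
posttop 419 ((579.8231811523438, 341.5888671875), (27.49362564086914, 52.039424896240234), 79.34990692138672)
```

Run:
```python
from geo import *
np.set_printoptions(precision=4,suppress=True)
L={}
boxes={'top':(100,235,200,262),'scene':(365,280,425,355)}
for cn in ('top','scene'):
    C=Cam(cn);p,d=load('a',cn);v,u=np.nonzero(d>0)
    X=np.zeros(p.shape);X[v,u]=C.depth(np.c_[u,v],d[v,u])
    hsv=cv2.cvtColor(p,cv2.COLOR_RGB2HSV);z=X[...,2]
    m=((z>.135)&(z<.17)&(hsv[...,1]<60)).astype(np.uint8)
    b=boxes[cn];mm=np.zeros_like(m);mm[b[1]:b[3],b[0]:b[2]]=m[b[1]:b[3],b[0]:b[2]]
    pts=np.argwhere(mm>0)[:,::-1]
    vx,vy,x0,y0=cv2.fitLine(pts.astype(np.float32),cv2.DIST_HUBER,0,.01,.01).ravel()
    t=(pts-[x0,y0])@[vx,vy]
    w=len(pts)/(t.max()-t.min());print(cn,len(pts),'width px',w,'ends',[x0,y0]+np.outer([t.min(),t.max()],[vx,vy]))
    E=np.array([x0,y0])+np.outer([t.min()-.5,t.max()+.5],[vx,vy])
    P=C.plane(E,.15);print('on z=.15',P,np.linalg.norm(P[0]-P[1]))
    o,r=C.ray(E);n=np.cross(r[0],r[1]);L[cn]=(n/np.linalg.norm(n),o,E,C)
n1,o1,E1,C1=L['top'];n2,o2,E2,C2=L['scene']
dr=np.cross(n1,n2);dr/=np.linalg.norm(dr);print('axle dir',dr,np.degrees(np.arctan2(dr[1],dr[0])))
A=np.array([n1,n2,dr]);p0=np.linalg.solve(A,[n1@o1,n2@o2,dr@np.array([.56,.256,.15])]);print('pt',p0)
for E,C in((E1,C1),(E2,C2)):
    o,r=C.ray(E)
    for q in r:
        # closest on axle line
        M=np.c_[q,-dr];s=np.linalg.lstsq(M,p0-o,rcond=None)[0];print(p0+dr*s[1])
```

```text
top 738 width px 8.724111594002958 ends [[107.1203 244.9881]
 [191.1217 254.9768]]
on z=.15 [[0.5741 0.3333 0.15  ]
 [0.5453 0.1831 0.15  ]] 0.1529540333621085
scene 602 width px 8.441917418370092 ends [[373.5185 289.3267]
 [413.5619 348.3332]]
on z=.15 [[0.5472 0.1805 0.15  ]
 [0.5729 0.3208 0.15  ]] 0.14257049072694694
axle dir [-0.1858 -0.9825 -0.014 ] -100.71039885674728
pt [0.5598 0.2561 0.147 ]
[0.5745 0.334  0.1481]
[0.5461 0.1839 0.146 ]
[0.5452 0.1788 0.1459]
[0.5719 0.3203 0.1479]
```

Run:
```python
from geo import *
np.set_printoptions(precision=1,suppress=True)
c=np.array([.5217,-.1967]);th=np.radians(10.4);R=np.array([[np.cos(th),-np.sin(th)],[np.sin(th),np.cos(th)]])
ln={'spool':(-138,44),'drum':(-46,44),'cap':(46,14),'wheel':(138,22)}
for cn in ('top','scene'):
    C=Cam(cn);p,d=load('a',cn);v,u=np.nonzero(d>0)
    X=np.zeros(p.shape);X[v,u]=C.depth(np.c_[u,v],d[v,u])
    hsv=cv2.cvtColor(p,cv2.COLOR_RGB2HSV)
    blue=((hsv[...,0]>105)&(hsv[...,0]<130)&(hsv[...,1]>150)&(hsv[...,2]>50))
    Q=X[blue];r=(Q[:,:2]-c)@R*1000;z=Q[:,2]*1000
    for k,(s,l) in ln.items():
        ok=(abs(r[:,1]-s)<60)&(abs(r[:,0])<60)&(z>40)&(z<150)
        ok&=(r[:,1]-s<25)&(r[:,1]-s>-62)
        a=r[ok];zz=z[ok]
        # coordinates along part axis, relative to assumed face centre
        dy=a[:,1]-s;dz=zz-75
        ax=-dy*.866+dz*.5; up=dy*.5+dz*.866
        rad=np.hypot(a[:,0],up)
        print(cn,k,ok.sum(),'x',np.percentile(a[:,0],[2,50,98]),'ax',np.percentile(ax,[1,5,50,95,99]),'up',np.percentile(up,[1,50,99]),'rad',np.percentile(rad,[50,90,98]), 'toplen',l)
```

```text
top spool 573 x [-29.1  -4.1  23.4] ax [-11.2  -9.5  11.6  26.8  27.2] up [-2.6 29.8 44.9] rad [32.2 42.4 44.6] toplen 44
top drum 770 x [-30.9  -4.3  25.1] ax [-8.9 -4.3 16.4 27.4 66.2] up [-5.8 36.1 46.3] rad [40.9 44.4 46.2] toplen 44
top cap 563 x [-29.   -3.6  24.3] ax [-9.6 -5.6  7.  23.7 66.7] up [-4.3 28.  41.5] rad [30.9 39.4 43.2] toplen 14
top wheel 529 x [-30.2  -1.9  25.4] ax [-9.2 -5.9  3.9  6.1 66.2] up [-10.9  25.7  44.5] rad [32.4 43.  44.6] toplen 22
scene spool 204 x [-13.6   9.5  28.7] ax [-12.   -6.6   9.7  24.9  26.3] up [14.9 30.1 45.3] rad [32.4 42.2 44.7] toplen 44
scene drum 330 x [-20.6  13.5  32.3] ax [-11.2  -7.    9.9  46.6  67.5] up [-3.8 37.3 45.5] rad [40.9 44.4 46. ] toplen 44
scene cap 218 x [-15.2   9.4  29.8] ax [-11.1  -7.6   7.5  65.2  67.3] up [-5.1 28.4 40.7] rad [31.  39.9 42.8] toplen 14
scene wheel 131 x [-17.2  17.   32.7] ax [-12.   -9.4  -0.9   5.2  66.2] up [-4.1 36.5 44.5] rad [40.9 43.6 45. ] toplen 22
```

Run:
```python
from geo import *
np.set_printoptions(precision=1,suppress=True)
c=np.array([.5217,-.1967]);th=np.radians(10.4);R=np.array([[np.cos(th),-np.sin(th)],[np.sin(th),np.cos(th)]])
ln={'spool':(-138,44),'drum':(-46,44),'cap':(46,14),'wheel':(138,22)}
for cn in ('top','scene'):
    C=Cam(cn);p,d=load('a',cn);v,u=np.nonzero(d>0)
    X=np.zeros(p.shape);X[v,u]=C.depth(np.c_[u,v],d[v,u])
    hsv=cv2.cvtColor(p,cv2.COLOR_RGB2HSV)
    blue=((hsv[...,0]>105)&(hsv[...,0]<130)&(hsv[...,1]>150)&(hsv[...,2]>50)&(X[...,2]>.04)&(X[...,2]<.15)).astype(np.uint8)
    n,l,st,ce=cv2.connectedComponentsWithStats(blue)
    for i in range(1,n):
        if st[i,4]<80: continue
        Q=X[l==i];r=(Q[:,:2]-c)@R*1000;z=Q[:,2]*1000
        if abs(r[:,0].mean())>60: continue
        k,(s,L)=min(ln.items(),key=lambda t:abs(t[1][0]-r[:,1].mean()))
        for dd in (18,22,26):
            dy=r[:,1]-s-dd;dz=z-75
            ax=-dy*.866+dz*.5; up=dy*.5+dz*.866;rad=np.hypot(r[:,0],up)
            print(cn,k,dd,'x',np.percentile(r[:,0],[2,50,98]),'ax',np.percentile(ax,[1,5,95,99]),'up',np.percentile(up,[1,50,97,99]),'rad',np.percentile(rad,[50,90,98]))
```

```text
top spool 18 x [-28.9  -3.9  23.4] ax [ 0.7  2.3 42.3 42.8] up [-11.2  22.   35.1  36.3] rad [25.1 34.9 36.6]
top spool 22 x [-28.9  -3.9  23.4] ax [ 4.1  5.7 45.8 46.3] up [-13.2  20.   33.1  34.3] rad [23.7 33.2 34.9]
top spool 26 x [-28.9  -3.9  23.4] ax [ 7.6  9.2 49.3 49.7] up [-15.2  18.   31.1  32.3] rad [22.2 31.7 33.6]
top drum 18 x [-30.7  -4.2  24.9] ax [ 1.3  3.5 42.5 43.1] up [-12.9  28.7  36.4  37.3] rad [33.5 36.2 37.9]
top drum 22 x [-30.7  -4.2  24.9] ax [ 4.8  7.  46.  46.5] up [-14.9  26.7  34.4  35.3] rad [31.8 34.6 36.2]
top drum 26 x [-30.7  -4.2  24.9] ax [ 8.2 10.4 49.4 50. ] up [-16.9  24.7  32.4  33.3] rad [30.1 33.1 34.7]
top cap 18 x [-29.   -3.3  24.1] ax [ 1.3  3.6 38.7 39.2] up [-6.7 20.8 34.5 36.1] rad [24.3 34.8 36.5]
top cap 22 x [-29.   -3.3  24.1] ax [ 4.8  7.1 42.1 42.6] up [-8.7 18.8 32.5 34.1] rad [22.8 33.2 34.8]
top cap 26 x [-29.   -3.3  24.1] ax [ 8.3 10.6 45.6 46.1] up [-10.7  16.8  30.5  32.1] rad [21.3 31.7 33.2]
top wheel 18 x [-29.9  -2.1  25.2] ax [ 1.9  4.1 21.3 22.2] up [-19.3  21.8  35.5  35.8] rad [30.7 35.4 36.7]
top wheel 22 x [-
[... 789 characters left out ...]
5 46.1 48.3] up [ 5.  25.8 32.  32.6] rad [30.7 33.3 34.7]
scene cap 18 x [-16.2   9.6  29.6] ax [ 1.7  3.  35.5 37.5] up [ 5.8 21.9 35.  35.5] rad [24.8 35.1 36.9]
scene cap 22 x [-16.2   9.6  29.6] ax [ 5.2  6.4 39.  41. ] up [ 3.8 19.9 33.  33.5] rad [23.3 33.5 35. ]
scene cap 26 x [-16.2   9.6  29.6] ax [ 8.7  9.9 42.5 44.5] up [ 1.8 17.9 31.  31.5] rad [22.  31.9 33.6]
scene wheel 18 x [-18.1  13.3  31.6] ax [ 2.3  3.  19.8 20.8] up [ 9.5 29.5 36.  36.9] rad [33.7 36.5 38.2]
scene wheel 22 x [-18.1  13.3  31.6] ax [ 5.8  6.4 23.2 24.2] up [ 7.5 27.5 34.  34.9] rad [32.2 35.1 36.4]
scene wheel 26 x [-18.1  13.3  31.6] ax [ 9.2  9.9 26.7 27.7] up [ 5.5 25.5 32.  32.9] rad [30.6 33.7 35.1]
```

```bash
cat > goal.py <<'E'
import sys,numpy as np
from scipy.spatial.transform import Rotation as Ro
from station import manip
x,y,z,yaw=map(float,sys.argv[1:5])  # yaw: world angle (deg) of tool y (jaws)
s=manip.sense();R=Ro.from_quat(s['tool_rot']).as_matrix()
cur=np.degrees(np.arctan2(R[1,1],R[0,1]))
dy=(yaw-cur+90)%180-90
d=R.T@(np.array([x,y,z])-s['tcp_pos'])
print('t %.2f'%s['t'],'tcp',s['tcp_pos'].round(4),'jaw yaw %.2f'%cur,'gap %.3f'%s['finger_gap'],'F',s['force'].round(1),'q',s['q'].round(2))
print('delta units',(d/.4).round(4),'twist',round(-np.radians(dy)/.5,4),'dist mm',round(1000*np.linalg.norm(d)),'rot deg',round(dy,1))
E
python3 goal.py .530 -.242 .20 10.4
```

```text
t 0.10 tcp [0.1475 0.6067 0.2414] jaw yaw 76.32 gap 0.999 F [ 0.4 -0.4 -0.1] q [ 1.15  0.53  1.43 -0.    1.18 -0.18]
delta units [-1.4308 -1.8353  0.1066] twist 2.3011 dist mm 932 rot deg -65.9
```

move_arm([
  [-0.48, -0.61, 0.0, 0.77, 100],
  [-0.48, -0.61, 0.0, 0.77, 100],
  [-0.48, -0.61, 0.0, 0.77, 100],
  [-0.48, -0.61, 0.0, 0.77, 100],
  [-0.48, -0.61, 0.0, 0.77, 100],
  [-0.48, -0.61, 0.0, 0.77, 100],
  [-0.48, -0.61, 0.0, 0.77, 100],
  [-0.48, -0.61, 0.0, 0.77, 100],
])

```text
t: 0.77
tcp_pos: [0.2769, 0.321, 0.242]
tool_rot: [0.308, 0.951, -0.001, -0.0]
force: [-0.3, 1.1, -0.0]
finger_gap: 1.002
```

```bash
python3 goal.py .530 -.242 .20 10.4
```

```text
t 0.77 tcp [0.2769 0.321  0.242 ] jaw yaw 54.13 gap 1.002 F [-0.3  1.1 -0. ] q [ 0.6   0.26  1.91 -0.    0.97 -0.35]
delta units [-1.3374 -0.7697  0.1077] twist 1.5266 dist mm 619 rot deg -43.7
```

move_arm([
  [-0.67, -0.385, 0.0, 0.76, 100],
  [-0.67, -0.385, 0.0, 0.76, 100],
  [-0.67, -0.385, 0.0, 0.76, 100],
  [-0.67, -0.385, 0.0, 0.76, 100],
  [-0.67, -0.385, 0.0, 0.76, 100],
  [-0.67, -0.385, 0.0, 0.76, 100],
  [-0.67, -0.385, 0.0, 0.76, 100],
  [-0.67, -0.385, 0.0, 0.76, 100],
])

```text
t: 1.43
tcp_pos: [0.4069, 0.039, 0.2426]
tool_rot: [0.483, 0.876, -0.0, 0.002]
force: [0.1, 1.1, -0.5]
finger_gap: 0.997
```

```bash
python3 goal.py .530 -.242 .20 10.4
```

```text
t 1.43 tcp [0.4069 0.039  0.2426] jaw yaw 32.27 gap 0.997 F [ 0.1  1.1 -0.5] q [-0.18  0.23  1.95 -0.    0.96 -0.74]
delta units [-0.758  -0.115   0.1086] twist 0.7633 dist mm 310 rot deg -21.9
```

move_arm([
  [-0.758, -0.115, 0.1, 0.763, 100],
  [-0.758, -0.115, 0.1, 0.763, 100],
  [-0.758, -0.115, 0.1, 0.763, 100],
  [-0.758, -0.115, 0.1, 0.763, 100],
  [-0.758, -0.115, 0.1, 0.763, 100],
  [-0.758, -0.115, 0.1, 0.763, 100],
  [-0.758, -0.115, 0.1, 0.763, 100],
  [-0.758, -0.115, 0.1, 0.763, 100],
])

```text
t: 2.1
tcp_pos: [0.5303, -0.2428, 0.2014]
tool_rot: [0.64, 0.769, -0.0, 0.002]
force: [0.2, -0.0, 0.2]
finger_gap: 0.999
```

```bash
python3 goal.py .530 -.242 .076 10.4; python3 look.py b scene top
python3 - <<'E'
import cv2
a=cv2.imread('pics/b_top.png');b=cv2.imread('pics/b_scene.png')
c=cv2.hconcat([cv2.resize(a[190:340,340:540],(400,300)),cv2.resize(b[100:250,170:370],(400,300))])
cv2.imwrite('pics/b_z.png',c)
E
```

```text
t 2.10 tcp [ 0.5303 -0.2428  0.2014] jaw yaw 10.46 gap 0.999 F [ 0.2 -0.   0.2] q [-0.62  0.52  1.58 -0.    1.03 -0.8 ]
delta units [ 0.0031 -0.0008  0.3136] twist 0.002 dist mm 125 rot deg -0.1
```

View pics/b_z.png

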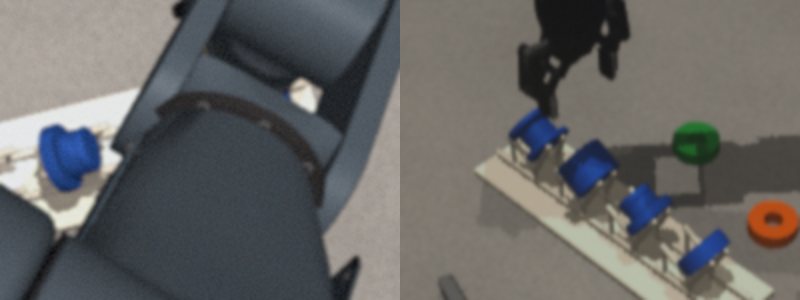

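move_arm([
  [0.003, 0, 0.1, 0, 100],
  [0.003, 0, 0.2, 0, 100],
  [0.003, 0, 0.28, 0, 100],
  [0.003, 0, 0.314, 0, 100],
  [0.003, 0, 0.314, 0, 100],
  [0.003, 0, 0.314, 0, 40],
  [0.003, 0, 0.314, 0, 40],
  [0.003, 0, 0.314, 0, 40],
], force=60)

```text
t: 2.87
tcp_pos: [0.5292, -0.2358, 0.0787]
tool_rot: [0.638, 0.77, 0.001, 0.002]
force: [1.3, 2.7, -0.5]
finger_gap: 0.756
```

```bash
python3 goal.py .530 -.242 .076 10.4; python3 look.py c scene;python3 - <<'E'
import cv2
b=cv2.imread('pics/c_scene.png')
cv2.imwrite('pics/c_z.png',cv2.resize(b[100:250,170:370],(800,600)))
E
```

```text
t 2.87 tcp [ 0.5292 -0.2358  0.0787] jaw yaw 10.64 gap 0.756 F [ 1.3  2.7 -0.5] q [-0.61  0.7   1.68  0.    0.77 -0.8 ]
delta units [-0.0156 -0.001   0.0069] twist 0.0084 dist mm 7 rot deg -0.2
```

View pics/c_z.png

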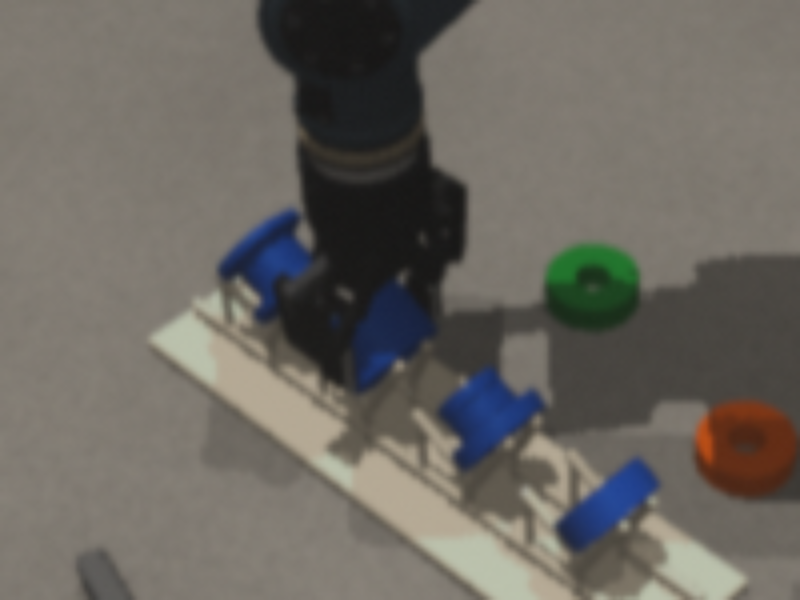

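move_arm([
  [0, 0, -0.03, 0, 40],
  [0, 0, -0.1, 0, 40],
  [0, 0, -0.2, 0, 40],
  [0, 0, -0.3, 0, 40],
  [0, 0, -0.35, 0, 40],
  [0, 0, -0.35, 0, 40],
  [0, 0, -0.35, 0, 40],
  [0, 0, -0.35, 0, 40],
])

```text
t: 3.58
tcp_pos: [0.527, -0.2356, 0.2165]
tool_rot: [0.639, 0.77, -0.0, -0.001]
force: [-0.0, 0.3, -1.8]
finger_gap: 0.76
```

```bash
python3 goal.py .530 -.242 .2 10.4; python3 look.py d scene;python3 - <<'E'
import cv2
b=cv2.imread('pics/d_scene.png')
cv2.imwrite('pics/d_z.png',cv2.resize(b[80:230,170:370],(800,600)))
E
```

```text
t 3.58 tcp [ 0.527  -0.2356  0.2165] jaw yaw 10.63 gap 0.760 F [-0.   0.3 -1.8] q [-0.61  0.5   1.58 -0.    1.07 -0.8 ]
delta units [-0.0172  0.0045  0.0411] twist 0.0079 dist mm 18 rot deg -0.2
```

View pics/d_z.png

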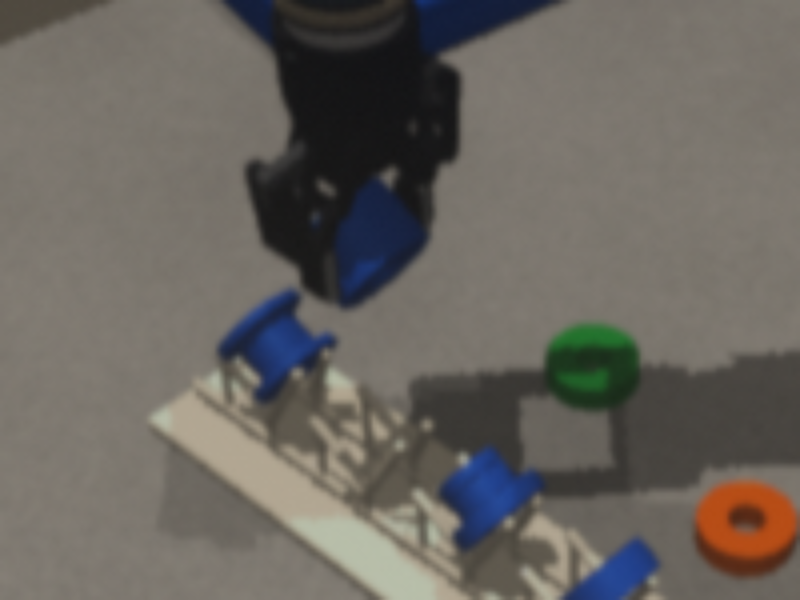

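```bash
python3 goal.py .591 .416 .26 -10.7
```

```text
t 3.63 tcp [ 0.5268 -0.2354  0.2156] jaw yaw 10.62 gap 0.757 F [-0.5 -0.1 -1. ] q [-0.61  0.5   1.58 -0.    1.07 -0.8 ]
delta units [ 1.5711  0.4578 -0.1087] twist 0.7444 dist mm 656 rot deg -21.3
```

move_arm([
  [0.79, 0.23, -0.11, 0.74, 40],
  [0.79, 0.23, -0.11, 0.74, 40],
  [0.79, 0.23, -0.11, 0.74, 40],
  [0.79, 0.23, -0.11, 0.74, 40],
  [0.79, 0.23, -0.11, 0.74, 40],
  [0.79, 0.23, -0.11, 0.74, 40],
  [0.79, 0.23, -0.11, 0.74, 40],
  [0.79, 0.23, -0.11, 0.74, 40],
])

```text
t: 4.3
tcp_pos: [0.5583, 0.0884, 0.2581]
tool_rot: [0.769, 0.639, -0.002, -0.001]
force: [0.9, -0.9, -0.8]
finger_gap: 0.758
```

```bash
python3 goal.py .591 .416 .26 -10.7
```

```text
t 4.30 tcp [0.5583 0.0884 0.2581] jaw yaw -10.58 gap 0.758 F [ 0.9 -0.9 -0.8] q [-0.04  0.43  1.56 -0.    1.15  0.14]
delta units [ 0.8202 -0.0702 -0.0051] twist 0.004 dist mm 329 rot deg -0.1
```

move_arm([
  [0.82, -0.07, -0.005, 0, 40],
  [0.82, -0.07, -0.005, 0, 40],
  [0.82, -0.07, -0.005, 0, 40],
  [0.82, -0.07, -0.005, 0, 40],
  [0.82, -0.07, -0.005, 0, 40],
  [0.82, -0.07, -0.005, 0, 40],
  [0.82, -0.07, -0.005, 0, 40],
  [0.82, -0.07, -0.005, 0, 40],
])

```text
t: 4.97
tcp_pos: [0.591, 0.4161, 0.2589]
tool_rot: [0.769, 0.639, -0.002, -0.001]
force: [0.8, -0.4, -1.6]
finger_gap: 0.76
```

```bash
python3 goal.py .591 .416 .135 -10.7
```

```text
t 4.97 tcp [0.591  0.4161 0.2589] jaw yaw -10.53 gap 0.760 F [ 0.8 -0.4 -1.6] q [0.46 0.65 1.13 0.   1.36 0.64]
delta units [0.0006 0.0012 0.3098] twist 0.006 dist mm 124 rot deg -0.2
```

move_arm([
  [0, 0, 0.1, 0, 40],
  [0, 0, 0.2, 0, 40],
  [0, 0, 0.28, 0, 40],
  [0, 0, 0.31, 0, 40],
  [0, 0, 0.31, 0, 40],
  [0, 0, 0.31, 0, 40],
  [0, 0, 0.31, 0, 40],
  [0, 0, 0.31, 0, 40],
])

```text
t: 5.63
tcp_pos: [0.5942, 0.4146, 0.1411]
tool_rot: [0.769, 0.639, 0.003, 0.001]
force: [-0.2, 0.0, -1.7]
finger_gap: 0.762
```

```bash
python3 goal.py .5839 .3776 .135 -10.7;python3 look.py e scene top;python3 - <<'E'
import cv2
a=cv2.imread('pics/e_top.png');b=cv2.imread('pics/e_scene.png')
c=cv2.hconcat([cv2.resize(a[180:330,40:240],(400,300)),cv2.resize(b[270:470,320:520],(400,300))])
cv2.imwrite('pics/e_z.png',c)
E
```

```text
t 5.63 tcp [0.5942 0.4146 0.1411] jaw yaw -10.59 gap 0.762 F [-0.2  0.  -1.7] q [ 0.46  0.77  1.24 -0.    1.13  0.64]
delta units [-0.0957 -0.0084  0.0148] twist 0.0037 dist mm 39 rot deg -0.1
```

View pics/e_z.png

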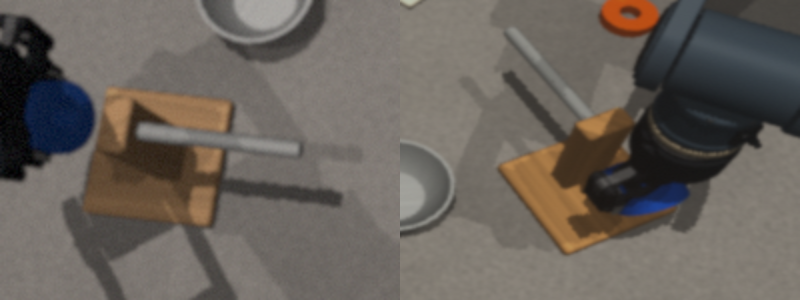

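Run:
```python
import cv2
a=cv2.imread('pics/e_top.png');b=cv2.imread('pics/e_scene.png')
c=cv2.hconcat([cv2.resize(a[200:290,30:150],(400,300),interpolation=cv2.INTER_CUBIC)*2,cv2.resize(b[360:450,390:510],(400,300),interpolation=cv2.INTER_CUBIC)*2])
cv2.imwrite('pics/e_z2.png',c)
from geo import *
np.set_printoptions(precision=1,suppress=True)
for cn in ('top','scene'):
    C=Cam(cn);p,d=load('e',cn);v,u=np.nonzero(d>0)
    X=np.zeros(p.shape);X[v,u]=C.depth(np.c_[u,v],d[v,u])
    hsv=cv2.cvtColor(p,cv2.COLOR_RGB2HSV)
    m=(hsv[...,0]>105)&(hsv[...,0]<130)&(hsv[...,1]>150)&(hsv[...,2]>40)&(X[...,1]>.3)&(X[...,2]>.05)
    Q=X[m]-[.574,.326,0]; e=np.array([[.9826,-.1855],[.1855,.9826]])
    r=Q[:,:2]@e.T*1000
    P=np.c_[r,Q[:,2]*1000];print(cn,len(P));print(np.percentile(P,[1,25,50,75,99],axis=0))
    # profile y->z near x mid
    k=abs(P[:,0]-np.median(P[:,0]))<8
    for y0 in range(30,160,8):
        s=k&(abs(P[:,1]-y0)<4)
        if s.sum()>2: print(y0,np.median(P[s,2]))
```

```text
top 983
[[-29.3  52.9 135.4]
 [-12.4  63.4 149.2]
 [  2.   71.5 165.5]
 [ 14.3  77.8 177.4]
 [ 30.5  91.1 204.7]]
54 141.94598452675655
62 148.40123880533946
70 149.84227140818496
78 178.7903088180972
86 183.6249305872554
scene 358
[[-19.   98.8 150.7]
 [ -1.6 103.3 164.5]
 [ 10.7 106.8 169. ]
 [ 22.5 111.1 172. ]
 [ 34.8 116.8 179. ]]
102 174.70901904101305
110 170.66969685900864
118 168.44911784516714
```

View pics/e_z2.png

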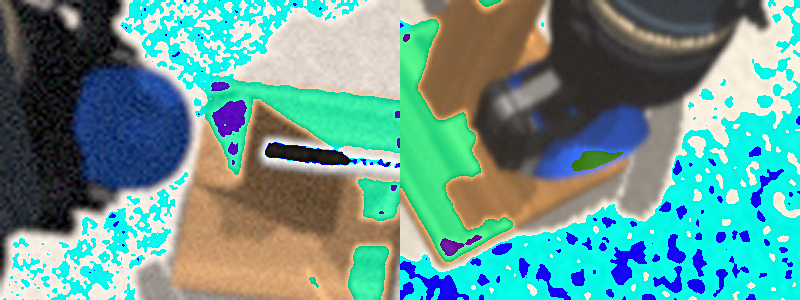

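move_arm([
  [-0.05, 0, 0.01, 0, 40],
  [-0.07, 0, 0.01, 0, 40],
  [-0.08, 0, 0.01, 0, 40],
  [-0.087, 0, 0.01, 0, 40],
  [-0.094, 0, 0.01, 0, 40],
  [-0.1, 0, 0.01, 0, 40],
  [-0.106, 0, 0.01, 0, 40],
  [-0.112, 0, 0.01, 0, 40],
])

```text
t: 6.4
tcp_pos: [0.589, 0.3876, 0.1421]
tool_rot: [0.771, 0.637, 0.019, -0.008]
force: [1.3, 37.7, 7.7]
finger_gap: 0.761
```

```bash
cat > st.py <<'E'
import numpy as np
from station import manip
s=manip.sense();d=s['tcp_pos'][:2]-[.574,.326]
print('t %.2f'%s['t'],'tcp',s['tcp_pos'].round(4),'body xy mm',(1000*np.array([[.9826,-.1855],[.1855,.9826]])@d).round(1),'F',s['force'].round(1),'T',s['ft_torque'].round(2),'gap %.3f'%s['finger_gap'])
E
python3 st.py
```

```text
t 6.40 tcp [0.589  0.3876 0.1421] body xy mm [ 3.3 63.3] F [ 1.3 37.7  7.7] T [ 5.46 -0.26  0.04] gap 0.761
```

```bash
python3 look.py f scene top;python3 - <<'E'
import cv2
a=cv2.imread('pics/f_top.png');b=cv2.imread('pics/f_scene.png')
c=cv2.hconcat([cv2.resize(a[200:290,30:150],(400,300),interpolation=cv2.INTER_CUBIC),cv2.resize(b[330:450,360:520],(400,300),interpolation=cv2.INTER_CUBIC)])
cv2.imwrite('pics/f_z2.png',c)
from geo import *
np.set_printoptions(precision=1,suppress=True)
for cn in ('top','scene'):
    C=Cam(cn);p,d=load('f',cn);v,u=np.nonzero(d>0)
    X=np.zeros(p.shape);X[v,u]=C.depth(np.c_[u,v],d[v,u])
    hsv=cv2.cvtColor(p,cv2.COLOR_RGB2HSV)
    m=(hsv[...,0]>105)&(hsv[...,0]<130)&(hsv[...,1]>150)&(hsv[...,2]>40)&(X[...,1]>.3)&(X[...,2]>.05)
    Q=X[m]-[.574,.326,0]; e=np.array([[.9826,-.1855],[.1855,.9826]])
    P=np.c_[Q[:,:2]@e.T*1000,Q[:,2]*1000]
    k=abs(P[:,0]-np.median(P[:,0]))<20
    for y0 in range(20,160,6):
        s=k&(abs(P[:,1]-y0)<3)
        if s.sum()>2: print(cn,y0,np.median(P[s,2]))
E
```

```text
top 20 263.3401083360577
top 38 160.35895079390838
top 44 171.55178811255146
top 50 182.87638240059655
top 56 183.80471309347845
scene 68 178.98609744528582
scene 74 176.5650898144756
scene 80 174.2924660079971
scene 86 173.00963503394894
scene 92 174.43059301866714
```

View pics/f_z2.png

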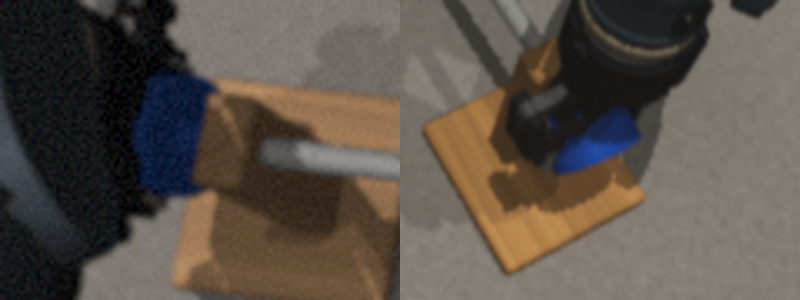

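move_arm([
  [0, 0, 0, 0, 40],
  [0, 0, 0, 0, 40],
  [0, 0, 0, 0, 40],
  [0, 0, 0, 0, 40],
  [0, 0, 0, 0, 40],
  [0, 0, 0, 0, 40],
  [0, 0, 0, 0, 40],
  [0, 0, 0, 0, 40],
], force=20)

```text
t: 7.17
tcp_pos: [0.5888, 0.3873, 0.1423]
tool_rot: [0.77, 0.637, 0.019, -0.007]
force: [-0.4, 35.0, 6.9]
finger_gap: 0.761
```

```bash
python3 st.py
```

```text
t 7.17 tcp [0.5888 0.3873 0.1423] body xy mm [ 3.2 63. ] F [-0.4 35.   6.9] T [ 5.96  0.1  -0.12] gap 0.761
```

move_arm([
  [0, 0, -0.01, 0, 40],
  [0, 0, -0.02, 0, 40],
  [0, 0, -0.03, 0, 40],
  [0, 0, -0.04, 0, 40],
  [0, 0, -0.04, 0, 40],
  [0, 0, -0.04, 0, 40],
  [0, 0, -0.04, 0, 40],
  [0, 0, -0.04, 0, 40],
], force=20)

```text
t: 7.83
tcp_pos: [0.5863, 0.377, 0.1528]
tool_rot: [0.77, 0.638, 0.008, -0.003]
force: [1.5, 15.4, -3.9]
finger_gap: 0.758
```

```bash
python3 st.py
```

```text
t 7.83 tcp [0.5863 0.377  0.1528] body xy mm [ 2.6 52.4] F [ 1.5 15.4 -3.9] T [ 2.74 -0.32  0.03] gap 0.758
```

```bash
cat > tilt.py <<'E'
import sys
from geo import *
n=sys.argv[1]; ylo,yhi=map(float,sys.argv[2:4])
ims=[]
for cn in ('top','scene'):
    C=Cam(cn);p,d=manip.snapshot(cn);np.savez(f'pics/{n}_{cn}.npz',p=p,d=d);v,u=np.nonzero(d>0)
    X=np.zeros(p.shape);X[v,u]=C.depth(np.c_[u,v],d[v,u])
    hsv=cv2.cvtColor(p,cv2.COLOR_RGB2HSV)
    Q=X-[.574,.326,0]; e=np.array([[.9826,-.1855],[.1855,.9826]])
    P=np.dstack([Q[...,:2]@e.T*1000,Q[...,2]*1000])
    m=(hsv[...,0]>105)&(hsv[...,0]<130)&(hsv[...,1]>150)&(hsv[...,2]>40)&(P[...,1]>ylo)&(P[...,1]<yhi)&(abs(P[...,0])<70)&(P[...,2]>60)&(P[...,2]<260)
    P=P[m]
    print(cn,'x',np.percentile(P[:,0],[2,98]).round(),'y',np.percentile(P[:,1],[2,98]).round(),'z',np.percentile(P[:,2],[2,98]).round())
    k=abs(P[:,0]-P[:,0].mean())<15
    print([(y0,int(round(np.median(P[s,2])))) for y0 in range(int(ylo),int(yhi),5) for s in [k&(abs(P[:,1]-y0)<2.5)] if s.sum()>2])
    vv,uu=np.nonzero(m);cu,cv=int(np.median(uu)),int(np.median(vv));cu=min(max(cu,60),580);cv=min(max(cv,45),435)
    ims.append(cv2.resize(p[cv-45:cv+45,cu-60:cu+60,::-1],(400,300),interpolation=cv2.INTER_CUBIC))
cv2.imwrite(f'pics/{n}.png',cv2.hconcat(ims))
E
python3 tilt.py g 10 150
```

```text
top x [-29.  29.] y [32. 50.] z [152. 209.]
[(30, 178), (35, 186), (40, 192), (45, 193), (50, 192)]
scene x [-20.  34.] y [59. 78.] z [164. 193.]
[(60, 191), (65, 190), (70, 189), (75, 188), (80, 188)]
```

View pics/g.png

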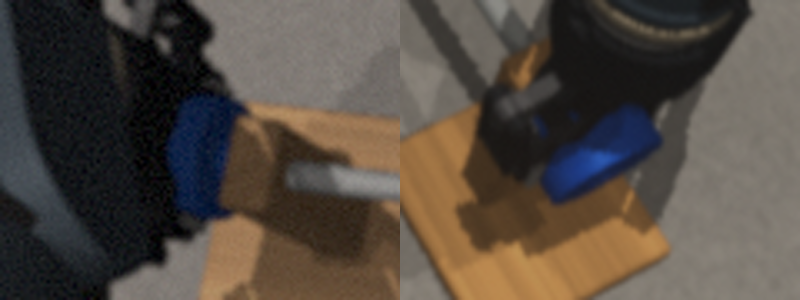

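move_arm([
  [-0.004, 0, -0.004, 0, 40],
  [-0.008, 0, -0.008, 0, 40],
  [-0.012, 0, -0.01, 0, 40],
  [-0.016, 0, -0.01, 0, 40],
  [-0.02, 0, -0.01, 0, 40],
  [-0.02, 0, -0.01, 0, 40],
  [-0.02, 0, -0.01, 0, 40],
  [-0.02, 0, -0.01, 0, 40],
], force=20)

```text
t: 8.6
tcp_pos: [0.5852, 0.3718, 0.1559]
tool_rot: [0.77, 0.638, 0.01, -0.004]
force: [4.8, 22.4, -8.6]
finger_gap: 0.761
```

```bash
python3 st.py;python3 tilt.py h 10 150
```

```text
t 8.60 tcp [0.5852 0.3718 0.1559] body xy mm [ 2.5 47.1] F [ 4.8 22.4 -8.6] T [ 3.8  -0.47  0.14] gap 0.761
top x [-30.  29.] y [27. 44.] z [173. 219.]
[(25, 191), (30, 193), (35, 194), (40, 195), (45, 194)]
scene x [-20.  34.] y [52. 72.] z [151. 197.]
[(50, 195), (55, 195), (60, 194), (65, 194), (70, 188)]
```

View pics/h.png

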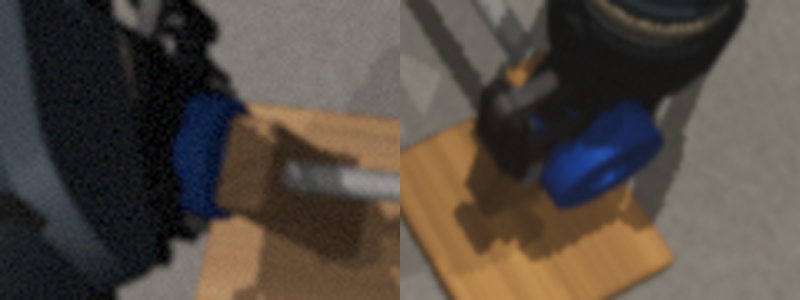

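move_arm([
  [0.0, 0, 0, 0, 40],
  [0.0, 0, 0, 0, 40],
  [0.05, 0, -0.0, 0, 40],
  [0.1, 0, -0.05, 0, 40],
  [0.1, 0, -0.15, 0, 40],
  [0.1, 0, -0.23, 0, 40],
  [0.05, 0, -0.23, 0, 40],
  [-0.05, 0, -0.23, 0, 40],
], force=60)

```text
t: 9.37
tcp_pos: [0.5815, 0.3465, 0.2511]
tool_rot: [0.768, 0.641, 0.006, 0.001]
force: [1.1, -1.8, -1.9]
finger_gap: 0.756
```

```bash
python3 st.py
cat > bg.py <<'E'
# body-frame goal: bx by (mm) z(mm)
import sys,subprocess
bx,by,z=map(float,sys.argv[1:4]); yaw=sys.argv[4] if len(sys.argv)>4 else '-10.7'
x=.574+(.9826*bx+.1855*by)/1000; y=.326+(-.1855*bx+.9826*by)/1000
print(round(x,4),round(y,4)); print(subprocess.run(['python3','goal.py',str(x),str(y),str(z/1000),yaw],capture_output=True,text=True).stdout)
E
python3 bg.py 0 -200 240
```

```text
t 9.37 tcp [0.5815 0.3465 0.2511] body xy mm [ 3.5 21.5] F [ 1.1 -1.8 -1.9] T [-0.02  0.02 -0.01] gap 0.756
0.5369 0.1295
t 9.37 tcp [0.5815 0.3465 0.2511] jaw yaw -10.31 gap 0.756 F [ 1.1 -1.8 -1.9] q [0.37 0.59 1.29 0.   1.25 0.55]
delta units [-0.5539 -0.0128  0.023 ] twist 0.0135 dist mm 222 rot deg -0.4
```

move_arm([
  [-0.1, 0, 0, 0.01, 40],
  [-0.2, -0.01, 0, 0.01, 40],
  [-0.3, -0.01, 0, 0.01, 40],
  [-0.4, -0.01, 0, 0.01, 40],
  [-0.5, -0.01, 0, 0.01, 40],
  [-0.55, -0.01, 0.0, 0.01, 40],
  [-0.55, -0.01, 0.1, 0.01, 40],
  [-0.55, -0.01, 0.2, 0.01, 40],
])

```text
t: 10.03
tcp_pos: [0.538, 0.125, 0.1696]
tool_rot: [0.772, 0.636, 0.005, 0.004]
force: [0.6, 1.4, -1.8]
finger_gap: 0.759
```

```bash
python3 bg.py 0 -200 145
```

```text
0.5369 0.1295
t 10.03 tcp [0.538  0.125  0.1696] jaw yaw -11.05 gap 0.759 F [ 0.6  1.4 -1.8] q [ 0.03  0.53  1.7  -0.    0.91  0.22]
delta units [ 0.0103 -0.0054  0.0614] twist -0.0123 dist mm 25 rot deg 0.4
```

move_arm([
  [0.0, -0.004, 0.04, 0, 40],
  [0.0, -0.004, 0.061, 0, 40],
  [0.0, -0.004, 0.061, 0, 40],
  [0.0, -0.004, 0.061, 0, 40],
  [0.0, -0.004, 0.061, 0, 40],
  [0, -0.004, 0.061, 0, 40],
  [0, -0.004, 0.061, 0, 40],
  [0, -0.004, 0.061, 0, 40],
])

```text
t: 10.7
tcp_pos: [0.5337, 0.1274, 0.1427]
tool_rot: [0.771, 0.637, 0.001, 0.001]
force: [-0.3, 0.0, -2.1]
finger_gap: 0.752
```

```bash
python3 bg.py 0 -170 145;python3 tilt.py i -260 -120
```

```text
0.5425 0.159
t 10.70 tcp [0.5337 0.1274 0.1427] jaw yaw -10.84 gap 0.752 F [-0.3  0.  -2.1] q [0.03 0.57 1.72 0.   0.86 0.22]
delta units [ 0.0817  0.0066 -0.0058] twist -0.0049 dist mm 33 rot deg 0.1
Traceback (most recent call last):
  File "tilt.py", line 13, in <module>
    print(cn,'x',np.percentile(P[:,0],[2,98]).round(),'y',np.percentile(P[:,1],[2,98]).round(),'z',np.percentile(P[:,2],[2,98]).round())
                 ~~~~~~~~~~~~~^^^^^^^^^^^^^^^
IndexError: index -1 is out of bounds for axis 0 with size 0
```

```bash
python3 look.py i scene
python3 - <<'E'
import cv2
a=cv2.imdecode(__import__('numpy').fromfile('pics/i_scene.png','uint8'),1)
import numpy as np
t=np.load('pics/i_top.npz')['p'][:,:,::-1]
cv2.imwrite('pics/i.png',cv2.hconcat([cv2.resize(t[190:310,120:280],(400,300)),cv2.resize(a[210:360,300:460],(400,375))[:300]]))
E
```

```text
(no output)
```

View pics/i.png

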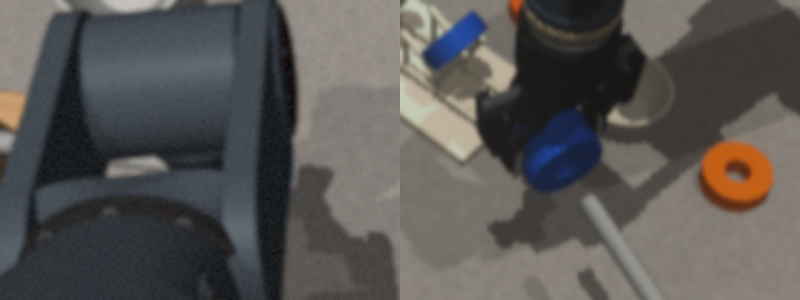

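```bash
cat > face.py <<'E'
import sys
from geo import *
n,ylo,yhi=sys.argv[1],float(sys.argv[2]),float(sys.argv[3])
C=Cam('scene');p,d=load(n,'scene');v,u=np.nonzero(d>0)
X=np.zeros(p.shape);X[v,u]=C.depth(np.c_[u,v],d[v,u])
hsv=cv2.cvtColor(p,cv2.COLOR_RGB2HSV)
e=np.array([[.9826,-.1855],[.1855,.9826]]);Q=X-[.574,.326,0]
P=np.dstack([Q[...,:2]@e.T*1000,Q[...,2]*1000])
m=(hsv[...,0]>105)&(hsv[...,0]<130)&(hsv[...,1]>130)&(hsv[...,2]>30)&(P[...,1]>ylo)&(P[...,1]<yhi)&(abs(P[...,0])<70)&(P[...,2]>60)&(P[...,2]<260)
B=P[m];print(len(B),np.percentile(B,[1,50,99],axis=0).round(1))
yf=np.percentile(B[:,1],97);print('front y',yf)
F=B[B[:,1]>yf-12]
h=np.histogram(B[:,1],bins=np.arange(ylo,yhi,4));print([(int(b),int(a)) for a,b in zip(*h) if a])
# plane fit of front face
F=B[(B[:,1]>yf-8)]
A=np.c_[F[:,0],F[:,2],np.ones(len(F))];co=np.linalg.lstsq(A,F[:,1],rcond=None)[0];
for _ in range(4):
    r=abs(A@co-F[:,1]);k=r<2.5;co=np.linalg.lstsq(A[k],F[k,1],rcond=None)[0]
print('face tilt deg about x',np.degrees(np.arctan(co[1])).round(1),'yaw',np.degrees(np.arctan(co[0])).round(1),k.sum())
f=F[k];print('x',np.percentile(f[:,0],[1,99]),'z',np.percentile(f[:,2],[1,99]))
pts=f[:,[0,2]].astype(np.float32);print('circle',cv2.minEnclosingCircle(pts))
E
python3 face.py i -260 -120
```

```text
656 [[ -29.5 -207.8  129.9]
 [   0.6 -182.6  171.3]
 [  29.6 -176.5  184.5]]
front y -176.94048278772982
[(-212, 6), (-208, 22), (-204, 36), (-200, 43), (-196, 57), (-192, 62), (-188, 78), (-184, 82), (-180, 269), (-176, 1)]
face tilt deg about x 1.1 yaw -0.4 291
x [-29.12801764  29.65342198] z [126.71894427 181.99049653]
circle ((-0.32229575514793396, 155.20956420898438), 31.10884666442871)
```

move_arm([
  [0.02, 0.004, 0.001, 0, 40],
  [0.04, 0.004, 0.001, 0, 40],
  [0.055, 0.004, 0.001, 0, 40],
  [0.07, 0.004, 0.001, 0, 40],
  [0.085, 0.004, 0.001, 0, 40],
  [0.1, 0.004, 0.001, 0, 40],
  [0.115, 0.004, 0.001, 0, 40],
  [0.13, 0.004, 0.001, 0, 40],
])

```text
t: 11.47
tcp_pos: [0.5445, 0.1787, 0.1412]
tool_rot: [0.771, 0.637, -0.0, -0.0]
force: [-0.1, 0.0, -1.4]
finger_gap: 0.76
```

```bash
python3 bg.py 0 -22 145;python3 look.py j scene; python3 face.py j -210 -60
python3 - <<'E'
import cv2
a=cv2.imread('pics/j_scene.png')
cv2.imwrite('pics/j.png',cv2.resize(a[220:340,320:480],(800,600)))
E
```

```text
0.5699 0.3044
t 11.47 tcp [0.5445 0.1787 0.1412] jaw yaw -10.84 gap 0.760 F [-0.1  0.  -1.4] q [0.12 0.59 1.66 0.   0.89 0.31]
delta units [ 0.3205  0.0033 -0.0096] twist -0.0051 dist mm 128 rot deg 0.1

562 [[ -28.2 -154.8  131. ]
 [   5.4 -131.6  173.1]
 [  31.1 -124.2  183.3]]
front y -124.5428767331514
[(-166, 1), (-158, 8), (-154, 20), (-150, 35), (-146, 56), (-142, 59), (-138, 62), (-134, 66), (-130, 117), (-126, 138)]
face tilt deg about x 0.1 yaw -0.7 231
x [-27.0711411   30.71695734] z [128.58151925 181.12016808]
circle ((1.3048030138015747, 154.834716796875), 30.64999771118164)
```

View pics/j.png

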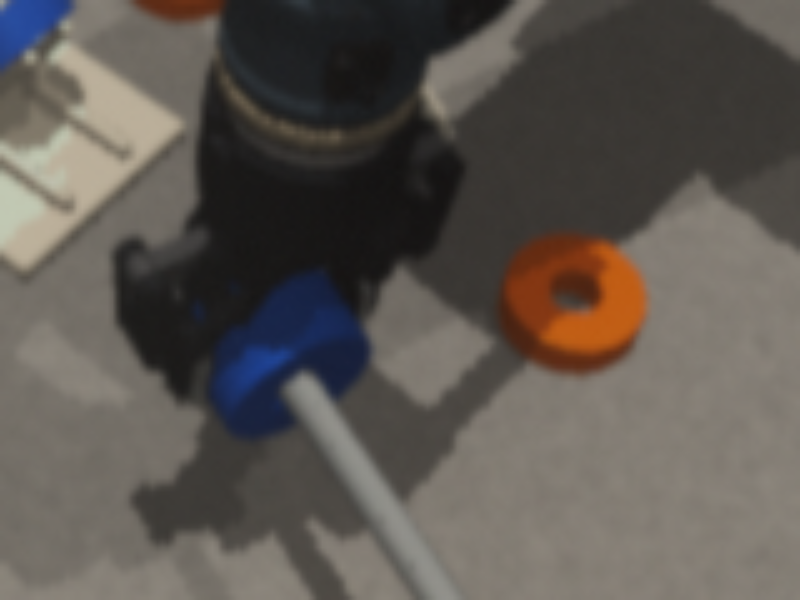

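move_arm([
  [0.04, 0.002, -0.002, 0, 40],
  [0.09, 0.002, -0.004, 0, 40],
  [0.14, 0.003, -0.005, 0, 40],
  [0.19, 0.003, -0.005, 0, 40],
  [0.24, 0.003, -0.005, 0, 40],
  [0.28, 0.003, -0.005, 0, 40],
  [0.305, 0.003, -0.005, 0, 40],
  [0.32, 0.003, -0.005, 0, 40],
])

```text
t: 12.18
tcp_pos: [0.5695, 0.3032, 0.1429]
tool_rot: [0.77, 0.638, -0.001, 0.001]
force: [-0.7, -15.8, 4.8]
finger_gap: 0.754
```

```bash
python3 bg.py 0 -22 145
```

```text
0.5699 0.3044
t 12.18 tcp [0.5695 0.3032 0.1429] jaw yaw -10.71 gap 0.754 F [ -0.7 -15.8   4.8] q [ 0.32  0.67  1.46 -0.    1.01  0.51]
delta units [ 0.003   0.0004 -0.0052] twist -0.0004 dist mm 2 rot deg 0.0
```

move_arm([
  [-0.003, 0, 0, 0, 100],
  [-0.003, 0, 0, 0, 100],
  [-0.003, 0, 0, 0, 100],
  [-0.003, 0, 0, 0, 100],
  [-0.003, 0, -0.03, 0, 100],
  [-0.003, 0, -0.1, 0, 100],
  [-0.003, 0, -0.2, 0, 100],
  [-0.003, 0, -0.25, 0, 100],
])

```text
t: 12.85
tcp_pos: [0.5713, 0.3027, 0.2484]
tool_rot: [0.771, 0.637, 0.003, 0.001]
force: [1.2, 0.5, 1.2]
finger_gap: 0.998
```

```bash
python3 look.py k scene top
python3 - <<'E'
import cv2
a=cv2.imread('pics/k_scene.png');t=cv2.imread('pics/k_top.png')
cv2.imwrite('pics/k.png',cv2.hconcat([cv2.resize(t[190:310,60:220],(400,300)),cv2.resize(a[280:430,320:520],(400,300))]))
E
python3 goal.py .54 -.33 .22 10.4
```

```text
t 12.95 tcp [0.5727 0.3032 0.2498] jaw yaw -10.87 gap 1.001 F [ 1.2  0.4 -0.2] q [0.31 0.55 1.37 0.   1.21 0.5 ]
delta units [-1.5704  0.2176  0.0674] twist -0.7426 dist mm 635 rot deg 21.3
```

View pics/k.png

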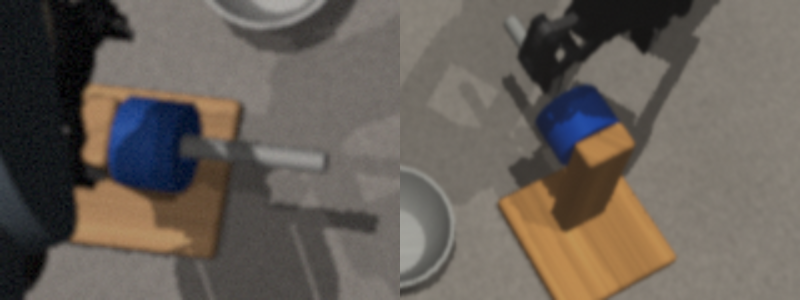

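```bash
python3 goal.py .5494 -.3478 .20 10.4
```

```text
t 12.95 tcp [0.5727 0.3032 0.2498] jaw yaw -10.87 gap 1.001 F [ 1.2  0.4 -0.2] q [0.31 0.55 1.37 0.   1.21 0.5 ]
delta units [-1.6099  0.2486  0.1175] twist -0.7426 dist mm 653 rot deg 21.3
```

move_arm([
  [-0.81, 0.125, 0.0, -0.74, 100],
  [-0.81, 0.125, 0.0, -0.74, 100],
  [-0.81, 0.125, 0.0, -0.74, 100],
  [-0.81, 0.125, 0.0, -0.74, 100],
  [-0.81, 0.125, 0.0, -0.74, 100],
  [-0.81, 0.125, 0.0, -0.74, 100],
  [-0.81, 0.125, 0.0, -0.74, 100],
  [-0.81, 0.125, 0.0, -0.74, 100],
])

```text
t: 13.62
tcp_pos: [0.5566, -0.0272, 0.2431]
tool_rot: [0.641, 0.768, -0.0, -0.0]
force: [0.7, -0.4, 0.3]
finger_gap: 0.995
```

```bash
python3 goal.py .5494 -.3478 .15 10.4
```

```text
t 13.62 tcp [ 0.5566 -0.0272  0.2431] jaw yaw 10.33 gap 0.995 F [ 0.7 -0.4  0.3] q [-0.25  0.44  1.6   0.    1.1  -0.43]
delta units [-0.7853 -0.1612  0.2325] twist -0.0024 dist mm 334 rot deg 0.1
```

move_arm([
  [-0.1, -0.02, 0.0, 0, 100],
  [-0.2, -0.04, 0.0, 0, 100],
  [-0.3, -0.06, 0.0, 0, 100],
  [-0.4, -0.08, 0.03, 0, 100],
  [-0.5, -0.1, 0.06, 0, 100],
  [-0.6, -0.12, 0.09, 0, 100],
  [-0.7, -0.144, 0.12, 0, 100],
  [-0.785, -0.161, 0.12, 0, 100],
])

```text
t: 14.28
tcp_pos: [0.5483, -0.3468, 0.1924]
tool_rot: [0.641, 0.768, 0.0, -0.003]
force: [1.3, 0.3, -0.7]
finger_gap: 1.002
```

move_arm([
  [0, 0, 0, 0, 100],
  [0, 0, 0.0, 0, 100],
  [0, 0, 0.0, 0, 100],
  [0, 0, 0, 0, 100],
  [0, 0, 0, 0, 100],
  [0, 0, 0, 0, 100],
  [0, 0, 0, 0, 100],
  [0, 0, 0, 0, 100],
])

```text
t: 14.95
tcp_pos: [0.5509, -0.345, 0.1956]
tool_rot: [0.64, 0.768, -0.0, 0.0]
force: [-0.4, 0.2, -0.6]
finger_gap: 1.0
```

```bash
python3 goal.py .5494 -.3478 .088 10.4
```

```text
t 14.95 tcp [ 0.5509 -0.345   0.1956] jaw yaw 10.41 gap 1.000 F [-0.4  0.2 -0.6] q [-0.73  0.61  1.41  0.    1.12 -0.91]
delta units [-0.0061 -0.0051  0.2689] twist 0.0004 dist mm 108 rot deg -0.0
```

move_arm([
  [-0.006, -0.005, 0.1, 0, 100],
  [-0.006, -0.005, 0.19, 0, 100],
  [-0.006, -0.005, 0.25, 0, 100],
  [-0.006, -0.005, 0.269, 0, 100],
  [-0.006, -0.005, 0.269, 0, 100],
  [-0.006, -0.005, 0.269, 0, 40],
  [-0.006, -0.005, 0.269, 0, 40],
  [-0.006, -0.005, 0.269, 0, 40],
], force=60)

```text
t: 15.62
tcp_pos: [0.5502, -0.3495, 0.0902]
tool_rot: [0.64, 0.768, -0.0, 0.002]
force: [-0.9, -0.3, 2.8]
finger_gap: 0.757
```

```bash
python3 goal.py .5494 -.3478 .088 10.4; python3 look.py l scene;python3 - <<'E'
import cv2
b=cv2.imread('pics/l_scene.png')
cv2.imwrite('pics/l.png',cv2.resize(b[90:210,170:330],(800,600)))
E
```

```text
t 15.62 tcp [ 0.5502 -0.3495  0.0902] jaw yaw 10.36 gap 0.757 F [-0.9 -0.3  2.8] q [-0.74  0.75  1.48 -0.    0.91 -0.92]
delta units [ 0.0045 -0.0013  0.0054] twist -0.0015 dist mm 3 rot deg 0.0
```

View pics/l.png

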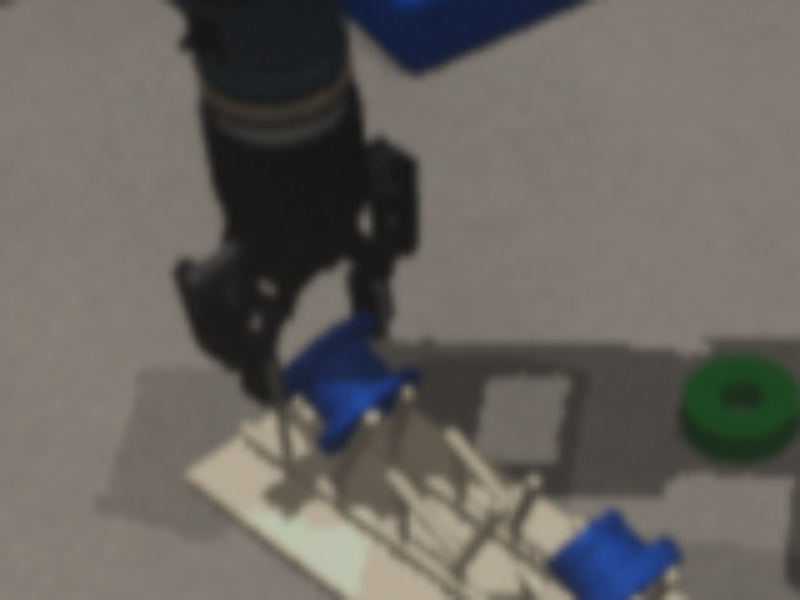

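move_arm([
  [0, 0, -0.03, 0, 40],
  [0, 0, -0.1, 0, 40],
  [0, 0, -0.2, 0, 40],
  [0.1, 0, -0.3, 0.1, 40],
  [0.2, 0.03, -0.4, 0.2, 40],
  [0.3, 0.06, -0.42, 0.3, 40],
  [0.4, 0.08, -0.42, 0.4, 40],
  [0.5, 0.1, -0.42, 0.5, 40],
])

```text
t: 16.33
tcp_pos: [0.553, -0.1689, 0.2577]
tool_rot: [0.733, 0.681, 0.001, 0.003]
force: [1.0, 1.1, -1.6]
finger_gap: 0.755
```

```bash
python3 bg.py 1 85 260
```

```text
0.5908 0.4093
t 16.33 tcp [ 0.553  -0.1689  0.2577] jaw yaw -4.20 gap 0.755 F [ 1.   1.1 -1.6] q [-0.49  0.44  1.54  0.    1.15 -0.42]
delta units [ 1.4486 -0.0117 -0.0095] twist 0.2268 dist mm 579 rot deg -6.5
```

move_arm([
  [0.82, -0.007, -0.005, 0.227, 40],
  [0.82, -0.007, -0.005, 0.227, 40],
  [0.82, -0.007, -0.005, 0.227, 40],
  [0.82, -0.007, -0.005, 0.227, 40],
  [0.82, -0.007, -0.005, 0.227, 40],
  [0.82, -0.007, -0.005, 0.227, 40],
  [0.82, -0.007, -0.005, 0.227, 40],
  [0.82, -0.007, -0.005, 0.227, 40],
])

```text
t: 17.0
tcp_pos: [0.5714, 0.1607, 0.2574]
tool_rot: [0.768, 0.64, 0.001, 0.0]
force: [0.6, -0.1, -1.0]
finger_gap: 0.752
```

```bash
python3 bg.py 1 85 260
```

```text
0.5908 0.4093
t 17.00 tcp [0.5714 0.1607 0.2574] jaw yaw -10.44 gap 0.752 F [ 0.6 -0.1 -1. ] q [0.09 0.47 1.5  0.   1.17 0.27]
delta units [ 0.6201 -0.0651 -0.0061] twist 0.0092 dist mm 249 rot deg -0.3
```

move_arm([
  [0.1, -0.01, 0, 0, 40],
  [0.2, -0.02, 0, 0, 40],
  [0.3, -0.03, 0, 0, 40],
  [0.4, -0.04, 0, 0, 40],
  [0.5, -0.05, 0, 0, 40],
  [0.6, -0.063, 0, 0, 40],
  [0.62, -0.065, 0.08, 0, 40],
  [0.62, -0.065, 0.18, 0, 40],
])

```text
t: 17.67
tcp_pos: [0.5938, 0.4124, 0.1891]
tool_rot: [0.767, 0.641, 0.007, 0.001]
force: [0.9, 0.0, -2.3]
finger_gap: 0.754
```

```bash
python3 bg.py 1 55 141
```

```text
0.5852 0.3799
t 17.67 tcp [0.5938 0.4124 0.1891] jaw yaw -10.22 gap 0.754 F [ 0.9  0.  -2.3] q [0.45 0.71 1.22 0.   1.2  0.63]
delta units [-0.085  -0.0081  0.1195] twist 0.0169 dist mm 59 rot deg -0.5
```

move_arm([
  [0, 0, 0.08, 0.01, 40],
  [0, -0.005, 0.12, 0.015, 40],
  [-0.03, -0.008, 0.12, 0.015, 40],
  [-0.06, -0.008, 0.12, 0.015, 40],
  [-0.08, -0.008, 0.12, 0.015, 40],
  [-0.08, -0.008, 0.12, 0.015, 40],
  [-0.08, -0.008, 0.12, 0.015, 40],
  [-0.08, -0.008, 0.12, 0.015, 40],
])

```text
t: 18.33
tcp_pos: [0.5834, 0.3759, 0.1375]
tool_rot: [0.771, 0.636, 0.002, 0.0]
force: [0.2, 0.6, -1.1]
finger_gap: 0.75
```

```bash
python3 st.py;python3 tilt.py m 22 150
```

```text
t 18.33 tcp [0.5834 0.3759 0.1375] body xy mm [ 0.  50.7] F [ 0.2  0.6 -1.1] T [-0.01  0.01 -0.03] gap 0.750
top x [-29.  28.] y [39. 69.] z [120. 186.]
[(47, 139), (52, 138), (57, 152), (62, 127), (67, 122), (72, 120)]
scene x [-24.  29.] y [ 58. 100.] z [123. 172.]
[(57, 160), (62, 167), (67, 169), (72, 155), (77, 151), (82, 148), (87, 146), (92, 146), (97, 152), (102, 152)]
```

View pics/m.png

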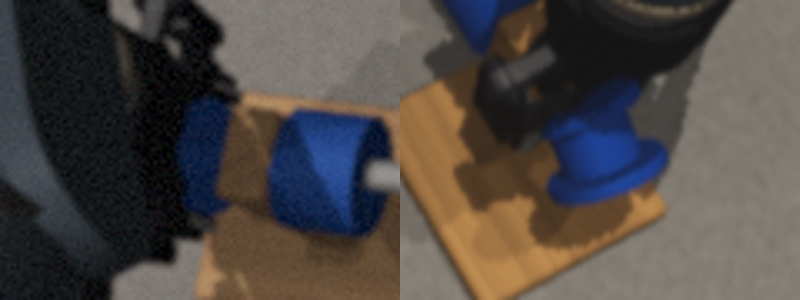

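move_arm([
  [-0.01, 0, 0, 0, 40],
  [-0.02, 0, -0.004, 0, 40],
  [-0.03, 0, -0.008, 0, 40],
  [-0.038, 0, -0.012, 0, 40],
  [-0.046, 0, -0.016, 0, 40],
  [-0.054, 0, -0.02, 0, 40],
  [-0.06, 0, -0.022, 0, 40],
  [-0.06, 0, -0.022, 0, 40],
], force=20)

```text
t: 19.1
tcp_pos: [0.5788, 0.3559, 0.1448]
tool_rot: [0.772, 0.636, 0.004, -0.002]
force: [2.0, 9.5, -5.8]
finger_gap: 0.752
```

```bash
python3 st.py;python3 tilt.py n 22 150
```

```text
t 19.10 tcp [0.5788 0.3559 0.1448] body xy mm [-0.8 30.3] F [ 2.   9.5 -5.8] T [ 1.88 -0.32 -0.03] gap 0.752
top x [-29.   0.] y [30. 36.] z [144. 167.]
[(32, 145)]
scene x [-21.  29.] y [38. 79.] z [152. 183.]
[(37, 179), (42, 178), (47, 168), (52, 167), (57, 166), (62, 165), (67, 164), (72, 174), (77, 175), (82, 174)]
```

View pics/n.png

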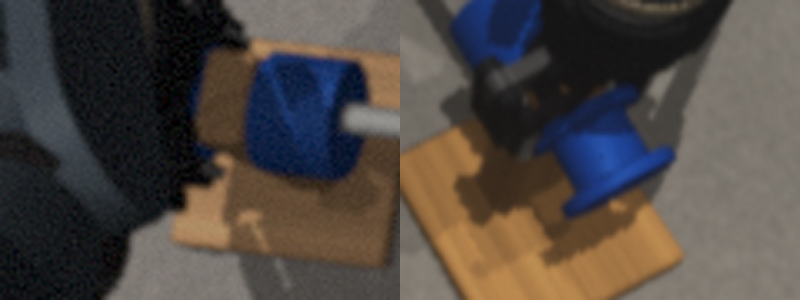

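move_arm([
  [-0.005, 0, -0.003, 0, 40],
  [-0.01, 0, -0.006, 0, 40],
  [-0.015, 0, -0.009, 0, 40],
  [-0.02, 0, -0.012, 0, 40],
  [-0.025, 0, -0.012, 0, 40],
  [-0.025, 0, -0.012, 0, 40],
  [-0.025, 0, -0.012, 0, 40],
  [-0.025, 0, -0.012, 0, 40],
], force=20)

```text
t: 19.87
tcp_pos: [0.5775, 0.3498, 0.1491]
tool_rot: [0.772, 0.636, 0.007, -0.004]
force: [3.3, 19.2, -9.9]
finger_gap: 0.753
```

```bash
python3 st.py;python3 tilt.py o 22 150
```

```text
t 19.87 tcp [0.5775 0.3498 0.1491] body xy mm [-1. 24.] F [ 3.3 19.2 -9.9] T [ 3.14 -0.49  0.08] gap 0.753Traceback (most recent call last):
  File "tilt.py", line 13, in <module>
    print(cn,'x',np.percentile(P[:,0],[2,98]).round(),'y',np.percentile(P[:,1],[2,98]).round(),'z',np.percentile(P[:,2],[2,98]).round())
                 ~~~~~~~~~~~~~^^^^^^^^^^^^^^^
    return _quantile_unchecked(
        a, q, axis, out, overwrite_input, method, keepdims, weights)
    return _ureduce(a,
                    func=_quantile_ureduce_func,
    ...<5 lines>...
                    overwrite_input=overwrite_input,
                    method=method)
    r = func(a, **kwargs)
    result = _quantile(arr,
                       quantiles=q,
    ...<2 lines>...
                       out=out,
                       weights=wgt)
    slices_having_nans = np.isnan(arr[-1, ...])
                                  ~~~^^^^^^^^^
IndexError: index -1 is out of bounds for axis 0 with size 0
```

```bash
sed -i "s/^for cn in .*/for cn in sys.argv[4:] or ('top','scene'):/; s/^    P=P\[m\]/    P=P[m]\n    if len(P)<5: print(cn,'none'); continue/" tilt.py; python3 tilt.py o 22 150 scene
```

```text
scene x [-23.  29.] y [31. 72.] z [143. 187.]
[(32, 186), (37, 175), (42, 173), (47, 173), (52, 174), (57, 174), (62, 175), (67, 184), (72, 177)]
```

View pics/o.png

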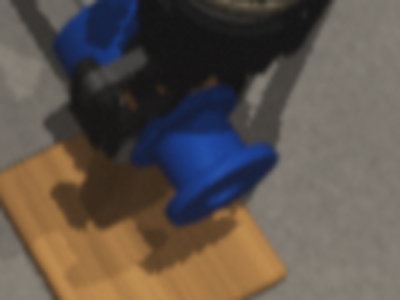

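move_arm([
  [0.0, 0, 0, 0, 40],
  [0.0, 0, 0, 0, 40],
  [0.05, 0, -0.0, 0, 40],
  [0.1, 0, -0.05, 0, 40],
  [0.1, 0, -0.15, 0, 40],
  [0.1, 0, -0.25, 0, 40],
  [0.05, 0, -0.25, 0, 40],
  [-0.05, 0, -0.25, 0, 40],
], force=60)

```text
t: 20.63
tcp_pos: [0.5747, 0.3264, 0.2535]
tool_rot: [0.77, 0.639, 0.006, 0.001]
force: [0.9, -1.4, -1.7]
finger_gap: 0.75
```

```bash
python3 bg.py 0 -212 240
```

```text
0.5347 0.1177
t 20.63 tcp [0.5747 0.3264 0.2535] jaw yaw -10.63 gap 0.750 F [ 0.9 -1.4 -1.7] q [0.35 0.56 1.33 0.   1.24 0.53]
delta units [-0.5316 -0.0023  0.0301] twist 0.0024 dist mm 213 rot deg -0.1
```

move_arm([
  [-0.1, 0, 0, 0, 40],
  [-0.2, 0, 0, 0, 40],
  [-0.3, 0, 0, 0, 40],
  [-0.4, 0, 0, 0, 40],
  [-0.5, 0, 0, 0, 40],
  [-0.52, 0, 0.05, 0, 40],
  [-0.52, 0, 0.15, 0, 40],
  [-0.52, 0, 0.22, 0, 40],
])

```text
t: 21.3
tcp_pos: [0.5326, 0.1167, 0.1609]
tool_rot: [0.772, 0.636, 0.0, 0.0]
force: [0.2, 0.7, -2.3]
finger_gap: 0.748
```

```bash
python3 bg.py 0 -212 146
```

```text
0.5347 0.1177
t 21.30 tcp [0.5326 0.1167 0.1609] jaw yaw -11.06 gap 0.748 F [ 0.2  0.7 -2.3] q [ 0.01  0.53  1.71 -0.    0.89  0.2 ]
delta units [0.0035 0.0046 0.0373] twist -0.0124 dist mm 15 rot deg 0.4
```

move_arm([
  [0, 0.004, 0.02, -0.01, 40],
  [0, 0.004, 0.028, -0.01, 40],
  [0, 0.004, 0.028, -0.01, 40],
  [0, 0.004, 0.028, -0.01, 40],
  [0, 0.004, 0.028, -0.01, 40],
  [0, 0.004, 0.028, -0.01, 40],
  [0, 0.004, 0.028, -0.01, 40],
  [0, 0.004, 0.028, -0.01, 40],
])

```text
t: 21.97
tcp_pos: [0.5347, 0.1182, 0.1511]
tool_rot: [0.769, 0.639, 0.001, 0.0]
force: [0.1, 0.3, -1.7]
finger_gap: 0.746
```

```bash
python3 bg.py 0 -180 146;python3 look.py q scene; python3 face.py q -260 -135
python3 - <<'E'
import cv2
a=cv2.imread('pics/q_scene.png')
cv2.imwrite('pics/q.png',cv2.resize(a[220:340,320:480],(800,600)))
E
```

```text
0.5406 0.1491
t 21.97 tcp [0.5347 0.1182 0.1511] jaw yaw -10.61 gap 0.746 F [ 0.1  0.3 -1.7] q [ 0.01  0.55  1.71 -0.    0.87  0.2 ]
delta units [0.0787 0.0002 0.0127] twist 0.0031 dist mm 32 rot deg -0.1

762 [[ -26.3 -203.4  134.5]
 [   6.  -178.4  172.6]
 [  31.3 -161.6  189.8]]
front y -162.07603819835165
[(-216, 1), (-208, 4), (-204, 69), (-200, 137), (-196, 42), (-192, 36), (-188, 35), (-184, 44), (-180, 30), (-176, 22), (-172, 40), (-168, 160), (-164, 142)]
face tilt deg about x 3.5 yaw 0.3 265
x [-25.03127408  32.03861017] z [132.86386295 187.12226394]
circle ((2.8116540908813477, 161.3952178955078), 30.511123657226562)
```

View pics/q.png

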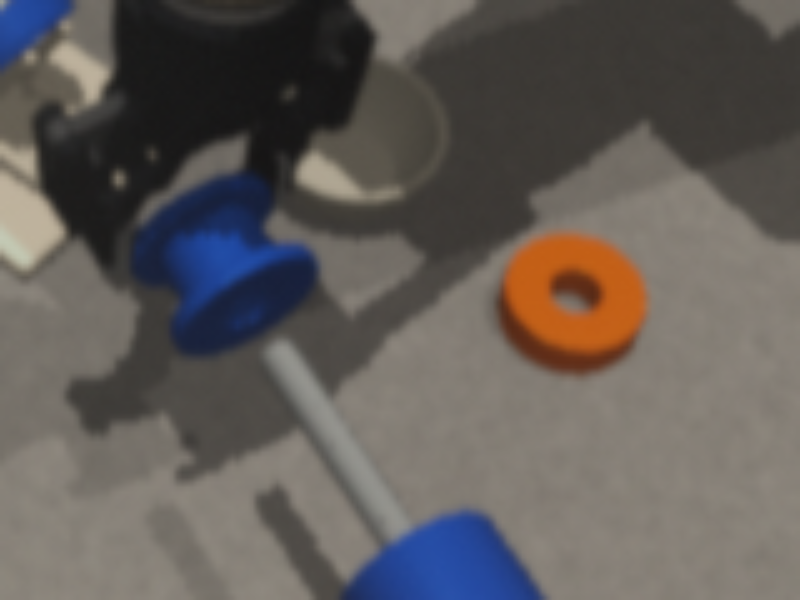

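move_arm([
  [0.0, -0.003, 0.014, 0, 40],
  [0.01, -0.003, 0.014, 0, 40],
  [0.025, -0.003, 0.014, 0, 40],
  [0.04, -0.003, 0.014, 0, 40],
  [0.055, -0.003, 0.014, 0, 40],
  [0.07, -0.003, 0.014, 0, 40],
  [0.085, -0.003, 0.014, 0, 40],
  [0.1, -0.003, 0.014, 0, 40],
])

```text
t: 22.68
tcp_pos: [0.5408, 0.1584, 0.1448]
tool_rot: [0.769, 0.639, 0.0, 0.0]
force: [0.2, -1.6, -0.5]
finger_gap: 0.746
```

```bash
python3 bg.py 0 -112 146;python3 look.py r scene; python3 face.py r -260 -80
python3 - <<'E'
import cv2
a=cv2.imread('pics/r_scene.png')
cv2.imwrite('pics/r.png',cv2.resize(a[230:350,320:480],(800,600)))
E
```

```text
0.5532 0.2159
t 22.68 tcp [0.5408 0.1584 0.1448] jaw yaw -10.61 gap 0.746 F [ 0.2 -1.6 -0.5] q [ 0.09  0.58  1.68 -0.    0.89  0.27]
delta units [ 0.1472  0.004  -0.0031] twist 0.0033 dist mm 59 rot deg -0.1

703 [[ -27.8 -163.8  132.6]
 [   6.5 -142.7  167.9]
 [  29.8 -120.8  183.3]]
front y -121.7695779233578
[(-184, 2), (-168, 4), (-164, 59), (-160, 150), (-156, 45), (-152, 41), (-148, 39), (-144, 39), (-140, 40), (-136, 18), (-132, 18), (-128, 91), (-124, 157)]
face tilt deg about x 2.4 yaw -0.2 204
x [-27.21149748  29.76301348] z [129.47877345 181.12146688]
circle ((0.973268449306488, 154.57403564453125), 30.012176513671875)
```

View pics/r.png

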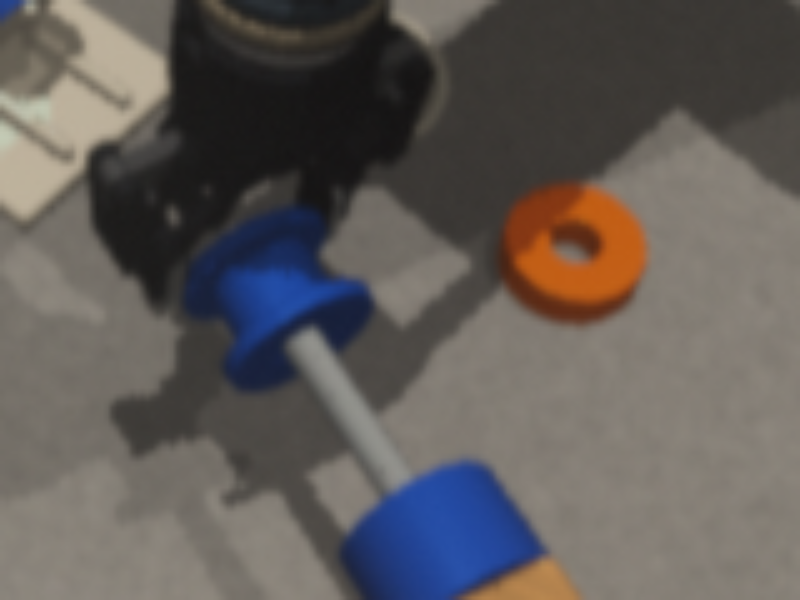

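move_arm([
  [0.03, 0.002, 0, 0, 40],
  [0.07, 0.002, 0, 0, 40],
  [0.11, 0.002, 0, 0, 40],
  [0.15, 0.002, 0, 0, 40],
  [0.18, 0.002, 0, 0, 40],
  [0.195, 0.002, 0, 0, 40],
  [0.205, 0.002, 0, 0, 40],
  [0.21, 0.002, 0, 0, 40],
])

```text
t: 23.4
tcp_pos: [0.5559, 0.2372, 0.144]
tool_rot: [0.769, 0.639, -0.003, 0.002]
force: [-0.5, -13.0, -1.6]
finger_gap: 0.749
```

```bash
python3 st.py
```

```text
t 23.40 tcp [0.5559 0.2372 0.144 ] body xy mm [ -1.3 -90.6] F [ -0.5 -13.   -1.6] T [-1.69  0.05 -0.26] gap 0.749
```

move_arm([
  [-0.003, 0, 0, 0, 100],
  [-0.003, 0, 0, 0, 100],
  [-0.003, 0, 0, 0, 100],
  [-0.003, 0, 0, 0, 100],
  [-0.003, 0, -0.05, 0, 100],
  [-0.003, 0, -0.15, 0, 100],
  [-0.05, 0, -0.23, 0, 100],
  [-0.15, 0, -0.25, -0.2, 100],
])

```text
t: 24.07
tcp_pos: [0.55, 0.1843, 0.2505]
tool_rot: [0.735, 0.679, 0.006, 0.003]
force: [1.0, -0.3, 1.2]
finger_gap: 1.002
```

```bash
python3 goal.py .4951 -.0516 .16 10.4; python3 look.py s scene
python3 - <<'E'
import cv2
a=cv2.imread('pics/s_scene.png')
cv2.imwrite('pics/s.png',cv2.resize(a[230:380,320:520],(800,600)))
E
```

```text
t 24.07 tcp [0.55   0.1843 0.2505] jaw yaw -4.54 gap 1.002 F [ 1.  -0.3  1.2] q [0.13 0.45 1.55 0.   1.13 0.21]
delta units [-0.5998 -0.093   0.2223] twist -0.5217 dist mm 259 rot deg 14.9
```

View pics/s.png

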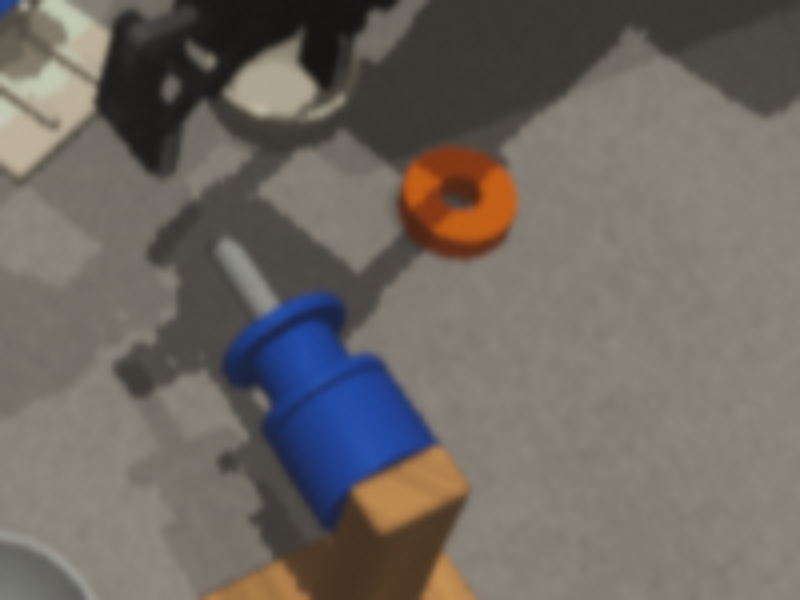

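move_arm([
  [-0.1, -0.015, 0.0, -0.1, 100],
  [-0.2, -0.03, 0.05, -0.2, 100],
  [-0.3, -0.045, 0.1, -0.3, 100],
  [-0.4, -0.06, 0.15, -0.4, 100],
  [-0.5, -0.08, 0.2, -0.5, 100],
  [-0.585, -0.09, 0.21, -0.51, 100],
  [-0.585, -0.09, 0.21, -0.51, 100],
  [-0.585, -0.09, 0.21, -0.51, 100],
])

```text
t: 24.78
tcp_pos: [0.4893, -0.0513, 0.16]
tool_rot: [0.647, 0.763, -0.0, -0.001]
force: [0.4, -0.3, 0.2]
finger_gap: 1.002
```

```bash
python3 goal.py .4951 -.0516 .073 10.4
```

```text
t 24.78 tcp [ 0.4893 -0.0513  0.16  ] jaw yaw 9.38 gap 1.002 F [ 0.4 -0.3  0.2] q [-0.33  0.48  1.84  0.    0.82 -0.5 ]
delta units [-0.0033  0.0145  0.2175] twist -0.0355 dist mm 87 rot deg 1.0
```

move_arm([
  [0, 0.012, 0.05, -0.03, 100],
  [0, 0.012, 0.12, -0.03, 100],
  [0, 0.012, 0.18, -0.03, 100],
  [0, 0.012, 0.217, -0.03, 100],
  [0, 0.012, 0.217, -0.03, 100],
  [0, 0.012, 0.217, -0.03, 100],
  [0, 0.012, 0.217, -0.03, 40],
  [0, 0.012, 0.217, -0.03, 40],
], force=60)

```text
t: 25.45
tcp_pos: [0.4953, -0.0478, 0.0754]
tool_rot: [0.639, 0.77, 0.0, 0.001]
force: [-1.0, 2.4, 11.6]
finger_gap: 0.762
```

```bash
python3 goal.py .4951 -.0516 .073 10.4
```

```text
t 25.45 tcp [ 0.4953 -0.0478  0.0754] jaw yaw 10.62 gap 0.762 F [-1.   2.4 11.6] q [-0.32  0.64  1.88  0.    0.62 -0.51]
delta units [-0.0092 -0.0023  0.006 ] twist 0.0077 dist mm 4 rot deg -0.2
```

move_arm([
  [0, 0, -0.01, 0, 40],
  [0, 0, -0.05, 0, 40],
  [0, 0, -0.14, 0, 40],
  [0, 0, -0.24, 0, 40],
  [0, 0, -0.34, 0, 40],
  [0.08, 0.0, -0.44, 0.1, 40],
  [0.16, 0.0, -0.46, 0.2, 40],
  [0.25, 0.0, -0.46, 0.3, 40],
])

```text
t: 26.12
tcp_pos: [0.479, 0.0504, 0.2635]
tool_rot: [0.697, 0.717, 0.004, 0.005]
force: [0.7, -0.2, -1.2]
finger_gap: 0.754
```

```bash
python3 bg.py 1 85 255;python3 look.py u scene
python3 - <<'E'
import cv2
a=cv2.imread('pics/u_scene.png')
cv2.imwrite('pics/u.png',cv2.resize(a[140:290,260:460],(800,600)))
E
```

```text
0.5908 0.4093
t 26.12 tcp [0.479  0.0504 0.2635] jaw yaw 1.68 gap 0.754 F [ 0.7 -0.2 -1.2] q [-0.13  0.3   1.76  0.    1.06 -0.16]
delta units [0.8889 0.3051 0.0237] twist 0.432 dist mm 376 rot deg -12.4
```

View pics/u.png

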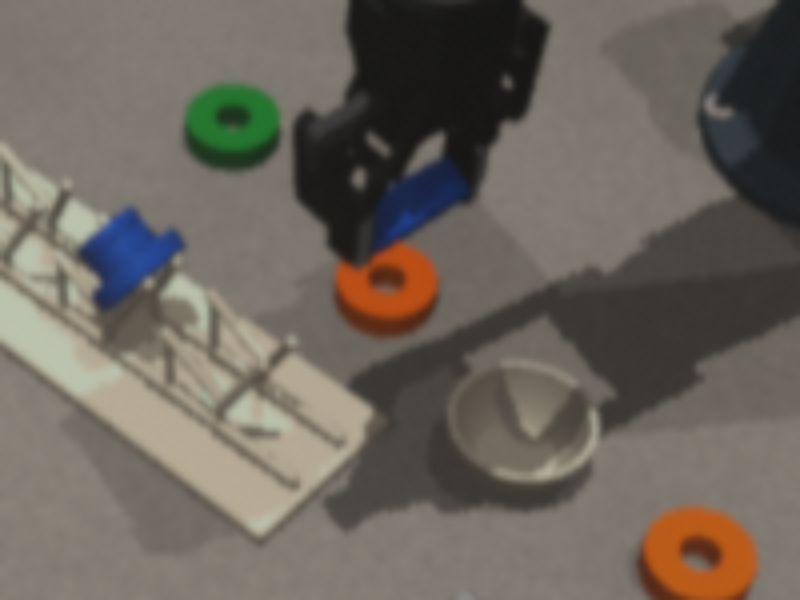

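move_arm([
  [0.78, 0.27, 0.01, 0.43, 40],
  [0.78, 0.27, 0.01, 0.43, 40],
  [0.78, 0.27, 0.01, 0.43, 40],
  [0.78, 0.27, 0.01, 0.43, 40],
  [0.78, 0.27, 0.01, 0.43, 40],
  [0.78, 0.27, 0.01, 0.43, 40],
  [0.78, 0.27, 0.01, 0.43, 40],
  [0.78, 0.27, 0.01, 0.43, 40],
])

```text
t: 26.83
tcp_pos: [0.5724, 0.3643, 0.2548]
tool_rot: [0.768, 0.641, 0.0, 0.0]
force: [0.1, -1.2, -0.9]
finger_gap: 0.761
```

```bash
python3 bg.py 1 85 141
```

```text
0.5908 0.4093
t 26.83 tcp [0.5724 0.3643 0.2548] jaw yaw -10.30 gap 0.761 F [ 0.1 -1.2 -0.9] q [ 0.4   0.59  1.27 -0.    1.28  0.58]
delta units [0.1188 0.0249 0.2846] twist 0.0139 dist mm 124 rot deg -0.4
```

move_arm([
  [0.09, 0.02, 0, 0.01, 40],
  [0.105, 0.024, 0.04, 0.01, 40],
  [0.105, 0.024, 0.14, 0.01, 40],
  [0.105, 0.024, 0.23, 0.01, 40],
  [0.105, 0.024, 0.28, 0.01, 40],
  [0.08, 0.024, 0.28, 0.01, 40],
  [0.055, 0.024, 0.28, 0.01, 40],
  [0.045, 0.024, 0.28, 0.01, 40],
])

```text
t: 27.5
tcp_pos: [0.5855, 0.3801, 0.1435]
tool_rot: [0.771, 0.637, 0.003, -0.003]
force: [-0.4, 13.4, -7.7]
finger_gap: 0.76
```

```bash
python3 st.py;python3 tilt.py v 27 150 top scene
```

```text
t 27.50 tcp [0.5855 0.3801 0.1435] body xy mm [ 1.3 55.3] F [-0.4 13.4 -7.7] T [ 2.54  0.04 -0.03] gap 0.760
top x [-29.  28.] y [38. 56.] z [137. 192.]
[(42, 152), (47, 155), (52, 170), (57, 176)]
scene x [-21.  29.] y [61. 74.] z [163. 182.]
[(62, 180), (67, 177), (72, 175), (77, 175)]
```

View pics/v.png

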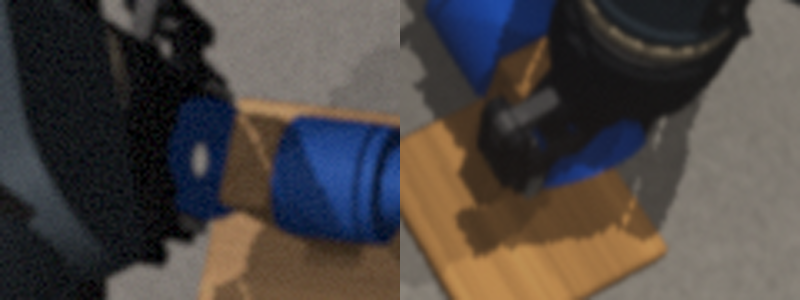

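move_arm([
  [-0.006, 0, -0.006, 0, 40],
  [-0.012, 0, -0.012, 0, 40],
  [-0.02, 0, -0.018, 0, 40],
  [-0.028, 0, -0.024, 0, 40],
  [-0.036, 0, -0.03, 0, 40],
  [-0.042, 0, -0.034, 0, 40],
  [-0.048, 0, -0.034, 0, 40],
  [-0.048, 0, -0.034, 0, 40],
], force=20)

```text
t: 28.27
tcp_pos: [0.5845, 0.3652, 0.1605]
tool_rot: [0.77, 0.638, 0.009, -0.003]
force: [1.1, 14.6, -3.1]
finger_gap: 0.757
```

```bash
python3 st.py;python3 tilt.py w 27 150 top scene
```

```text
t 28.27 tcp [0.5845 0.3652 0.1605] body xy mm [ 3.  40.5] F [ 1.1 14.6 -3.1] T [ 2.74 -0.24  0.05] gap 0.757
top x [-27.  30.] y [32. 45.] z [152. 197.]
[(32, 178), (37, 188), (42, 154), (47, 152)]
scene x [-20.  34.] y [44. 58.] z [174. 199.]
[(47, 197), (52, 195), (57, 194)]
```

View pics/w.png

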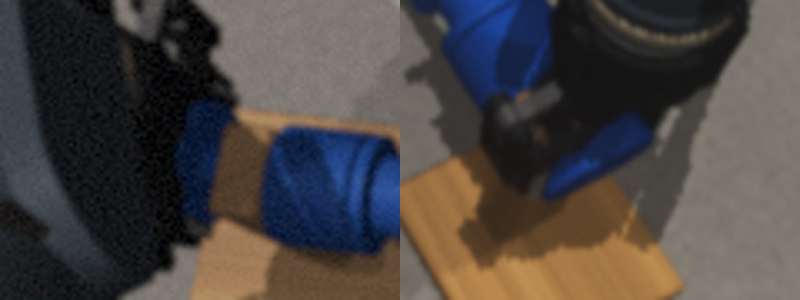

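move_arm([
  [-0.006, 0, -0.004, 0, 40],
  [-0.012, 0, -0.008, 0, 40],
  [-0.018, 0, -0.012, 0, 40],
  [-0.024, 0, -0.015, 0, 40],
  [-0.03, 0, -0.015, 0, 40],
  [-0.034, 0, -0.015, 0, 40],
  [-0.034, 0, -0.015, 0, 40],
  [-0.034, 0, -0.015, 0, 40],
], force=20)

```text
t: 29.03
tcp_pos: [0.5831, 0.3581, 0.1649]
tool_rot: [0.77, 0.637, 0.014, -0.005]
force: [6.6, 30.7, -15.6]
finger_gap: 0.755
```

```bash
python3 st.py;python3 tilt.py x 20 150 top scene
```

```text
t 29.03 tcp [0.5831 0.3581 0.1649] body xy mm [ 3.  33.2] F [  6.6  30.7 -15.6] T [ 5.04 -0.76  0.02] gap 0.755
top x [-25.  29.] y [26. 37.] z [160. 202.]
[(25, 195), (30, 194), (35, 160), (40, 157)]
scene x [-20.  34.] y [35. 50.] z [157. 204.]
[(35, 203), (40, 202), (45, 200), (50, 189)]
```

View pics/x.png

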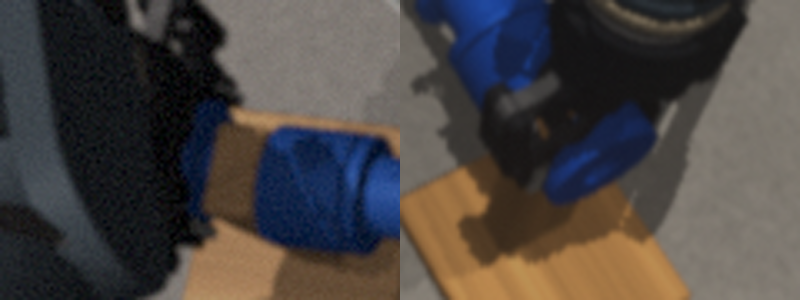

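```bash
python3 face.py x 20 70
```

```text
483 [[-23.2  33.9 155.3]
 [  6.7  46.9 192.2]
 [ 35.1  50.1 239. ]]
front y 49.96807057443626
[(28, 1), (32, 15), (36, 46), (40, 88), (44, 124), (48, 209)]
face tilt deg about x -1.2 yaw -0.6 272
x [-21.54799625  35.16001609] z [154.15770879 247.85293586]
circle ((9.020831108093262, 202.93186950683594), 50.78578186035156)
```

move_arm([
  [0.0, 0, 0, 0, 40],
  [0.0, 0, 0, 0, 40],
  [0.06, 0, -0.0, 0, 40],
  [0.1, 0, -0.05, 0, 40],
  [0.1, 0, -0.15, 0, 40],
  [0.1, 0, -0.22, 0, 40],
  [0.05, 0, -0.22, 0, 40],
  [-0.05, 0, -0.22, 0, 40],
], force=60)

```text
t: 29.8
tcp_pos: [0.5786, 0.3293, 0.2566]
tool_rot: [0.768, 0.64, 0.008, 0.002]
force: [0.2, -1.6, -1.4]
finger_gap: 0.754
```

```bash
python3 bg.py 0 -185 240
```

```text
0.5397 0.1442
t 29.80 tcp [0.5786 0.3293 0.2566] jaw yaw -10.40 gap 0.754 F [ 0.2 -1.6 -1.4] q [0.35 0.56 1.32 0.   1.24 0.53]
delta units [-0.4731 -0.0127  0.037 ] twist 0.0103 dist mm 190 rot deg -0.3
```

move_arm([
  [-0.1, -0.005, 0, 0, 40],
  [-0.2, -0.01, 0, 0, 40],
  [-0.3, -0.01, 0, 0, 40],
  [-0.4, -0.01, 0, 0, 40],
  [-0.46, -0.01, 0.0, 0, 40],
  [-0.46, -0.01, 0.05, 0, 40],
  [-0.46, -0.01, 0.15, 0, 40],
  [-0.46, -0.01, 0.24, 0, 40],
])

```text
t: 30.47
tcp_pos: [0.5403, 0.1445, 0.1573]
tool_rot: [0.77, 0.638, 0.004, 0.003]
force: [-0.2, -0.5, -1.2]
finger_gap: 0.755
```

move_arm([
  [0, 0, 0.03, 0, 40],
  [0, 0, 0.035, 0, 40],
  [0, 0, 0.035, 0, 40],
  [0, 0, 0.035, 0, 40],
  [0, 0, 0.035, 0, 40],
  [0, 0, 0.035, 0, 40],
  [0, 0, 0.035, 0, 40],
  [0, 0, 0.035, 0, 40],
])

```text
t: 31.13
tcp_pos: [0.538, 0.1465, 0.1404]
tool_rot: [0.769, 0.639, 0.001, 0.0]
force: [-0.2, 0.3, 0.0]
finger_gap: 0.754
```

```bash
python3 bg.py 0 -185 145;python3 st.py;python3 look.py y scene; python3 face.py y -260 -140
python3 - <<'E'
import cv2
a=cv2.imread('pics/y_scene.png')
cv2.imwrite('pics/y.png',cv2.resize(a[230:350,320:480],(800,600)))
E
```

```text
0.5397 0.1442
t 31.13 tcp [0.538  0.1465 0.1404] jaw yaw -10.62 gap 0.754 F [-0.2  0.3  0. ] q [ 0.07  0.58  1.7  -0.    0.86  0.25]
delta units [-0.0047  0.0051 -0.0115] twist 0.003 dist mm 5 rot deg -0.1

t 31.13 tcp [0.538  0.1465 0.1404] body xy mm [  -2.1 -183.1] F [-0.2  0.3  0. ] T [ 0.07 -0.03  0.05] gap 0.754
511 [[ -28.7 -184.6  124.7]
 [   1.  -168.5  164.5]
 [  29.8 -164.9  180.3]]
front y -165.2294092285409
[(-188, 9), (-184, 38), (-180, 54), (-176, 72), (-172, 105), (-168, 233)]
face tilt deg about x 1.8 yaw -0.0 272
x [-27.43334784  29.4365944 ] z [124.04127668 179.85736805]
circle ((5.59025764465332, 167.6724090576172), 46.49365234375)
```

View pics/y.png

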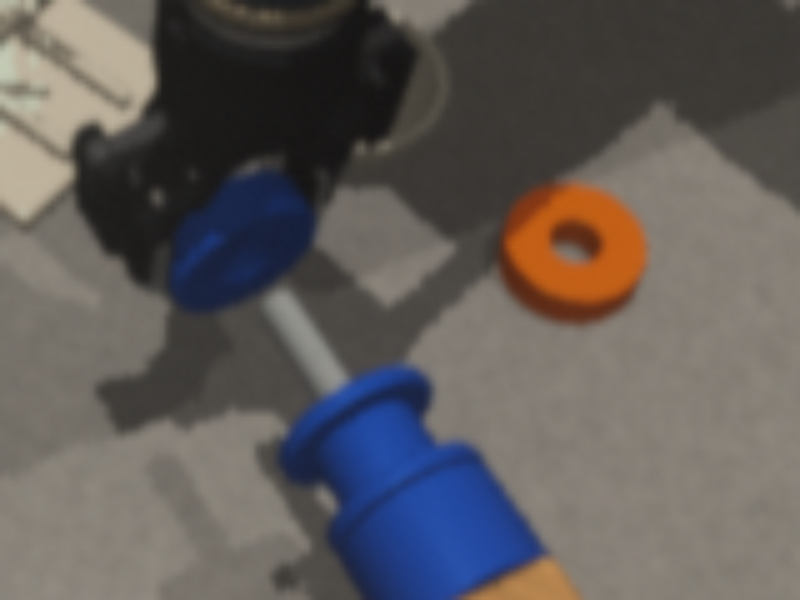

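move_arm([
  [0.0, 0.001, -0.008, 0, 40],
  [0.01, 0.001, -0.008, 0, 40],
  [0.025, 0.001, -0.008, 0, 40],
  [0.04, 0.001, -0.008, 0, 40],
  [0.055, 0.001, -0.008, 0, 40],
  [0.07, 0.001, -0.008, 0, 40],
  [0.085, 0.001, -0.008, 0, 40],
  [0.1, 0.001, -0.008, 0, 40],
])

```text
t: 31.85
tcp_pos: [0.5457, 0.1864, 0.1428]
tool_rot: [0.769, 0.639, 0.0, 0.0]
force: [0.3, -1.0, 0.5]
finger_gap: 0.757
```

```bash
python3 st.py
```

```text
t 31.85 tcp [0.5457 0.1864 0.1428] body xy mm [  -1.9 -142.5] F [ 0.3 -1.   0.5] T [-0.02 -0.05 -0.  ] gap 0.757
```

move_arm([
  [0.02, 0.001, 0, 0, 40],
  [0.04, 0.001, 0, 0, 40],
  [0.06, 0.001, 0, 0, 40],
  [0.075, 0.001, 0, 0, 40],
  [0.085, 0.001, 0, 0, 40],
  [0.095, 0.001, 0, 0, 40],
  [0.1, 0.001, 0, 0, 40],
  [0.1, 0.001, 0, 0, 40],
])

```text
t: 32.52
tcp_pos: [0.5529, 0.2246, 0.1427]
tool_rot: [0.769, 0.639, -0.001, 0.0]
force: [0.4, -2.1, 0.5]
finger_gap: 0.755
```

```bash
python3 st.py
```

```text
t 32.52 tcp [0.5529 0.2246 0.1427] body xy mm [  -1.9 -103.5] F [ 0.4 -2.1  0.5] T [-0.2   0.01 -0.04] gap 0.755
```

move_arm([
  [0.006, 0.001, 0, 0, 40],
  [0.012, 0.001, 0, 0, 40],
  [0.014, 0.001, 0, 0, 40],
  [0.014, 0.001, 0, 0, 40],
  [0.014, 0.0, 0, 0, 100],
  [0.008, 0.0, 0, 0, 100],
  [0.008, 0.0, 0, 0, 100],
  [0.008, 0.0, 0, 0, 100],
])

```text
t: 33.18
tcp_pos: [0.5539, 0.2283, 0.1428]
tool_rot: [0.77, 0.638, 0.0, -0.0]
force: [-0.2, -0.4, -0.1]
finger_gap: 0.998
```

```bash
python3 st.py; python3 look.py z scene
python3 - <<'E'
import cv2
a=cv2.imread('pics/z_scene.png')
cv2.imwrite('pics/z.png',cv2.resize(a[250:370,330:490],(800,600)))
E
```

```text
t 33.18 tcp [0.5539 0.2283 0.1428] body xy mm [ -1.7 -99.7] F [-0.2 -0.4 -0.1] T [-0.03 -0.01 -0.  ] gap 0.998
```

View pics/z.png

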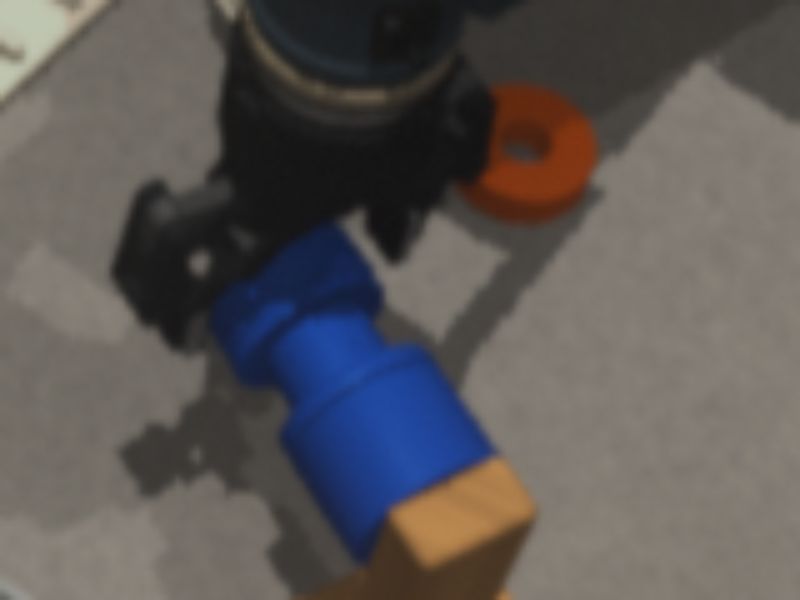

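move_arm([
  [0, 0, -0.05, 0, 100],
  [0, 0, -0.15, 0, 100],
  [0, 0, -0.24, 0, 100],
  [-0.1, 0.0, -0.24, -0.1, 100],
  [-0.2, 0.0, -0.24, -0.2, 100],
  [-0.3, 0.0, -0.24, -0.3, 100],
  [-0.4, 0.0, -0.22, -0.4, 100],
  [-0.5, 0.0, -0.2, -0.5, 100],
])

```text
t: 33.9
tcp_pos: [0.5169, 0.0304, 0.2234]
tool_rot: [0.682, 0.731, 0.001, 0.001]
force: [0.9, -0.1, 1.0]
finger_gap: 0.998
```

```bash
python3 goal.py .5115 -.1413 .15 10.4
```

```text
t 33.90 tcp [0.5169 0.0304 0.2234] jaw yaw 3.92 gap 0.998 F [ 0.9 -0.1  1. ] q [-0.16  0.41  1.72  0.    1.01 -0.23]
delta units [-0.4273 -0.0433  0.1835] twist -0.2261 dist mm 187 rot deg 6.5
```

move_arm([
  [-0.1, -0.01, 0.05, -0.1, 100],
  [-0.2, -0.02, 0.1, -0.2, 100],
  [-0.3, -0.03, 0.15, -0.21, 100],
  [-0.4, -0.04, 0.18, -0.21, 100],
  [-0.42, -0.04, 0.18, -0.21, 100],
  [-0.42, -0.04, 0.18, -0.21, 100],
  [-0.42, -0.04, 0.18, -0.21, 100],
  [-0.42, -0.04, 0.18, -0.21, 100],
])

```text
t: 34.57
tcp_pos: [0.5117, -0.1363, 0.1509]
tool_rot: [0.645, 0.765, 0.0, -0.0]
force: [-0.5, -0.2, 0.8]
finger_gap: 0.999
```

```bash
python3 goal.py .5115 -.1413 .073 10.4
```

```text
t 34.57 tcp [ 0.5117 -0.1363  0.1509] jaw yaw 9.73 gap 0.999 F [-0.5 -0.2  0.8] q [-0.47  0.53  1.76  0.    0.85 -0.64]
delta units [-0.0123 -0.0026  0.1947] twist -0.0234 dist mm 78 rot deg 0.7
```

move_arm([
  [-0.012, -0.002, 0.06, -0.02, 100],
  [-0.012, -0.002, 0.13, -0.02, 100],
  [-0.012, -0.002, 0.18, -0.02, 100],
  [-0.012, -0.002, 0.194, -0.02, 100],
  [-0.012, -0.002, 0.194, -0.02, 100],
  [-0.012, -0.002, 0.194, -0.02, 40],
  [-0.012, -0.002, 0.194, -0.02, 40],
  [-0.012, -0.002, 0.194, -0.02, 40],
], force=60)

```text
t: 35.23
tcp_pos: [0.5124, -0.1417, 0.075]
tool_rot: [0.641, 0.768, 0.0, 0.001]
force: [-0.2, 3.0, 4.2]
finger_gap: 0.757
```

```bash
python3 goal.py .5115 -.1413 .073 10.4;python3 look.py aa scene
python3 - <<'E'
import cv2
a=cv2.imread('pics/aa_scene.png')
cv2.imwrite('pics/aa.png',cv2.resize(a[130:250,220:380],(800,600)))
E
```

```text
t 35.23 tcp [ 0.5124 -0.1417  0.075 ] jaw yaw 10.32 gap 0.757 F [-0.2  3.   4.2] q [-0.48  0.66  1.8   0.    0.68 -0.66]
delta units [ 0.0014 -0.002   0.0049] twist -0.0028 dist mm 2 rot deg 0.1
```

View pics/aa.png

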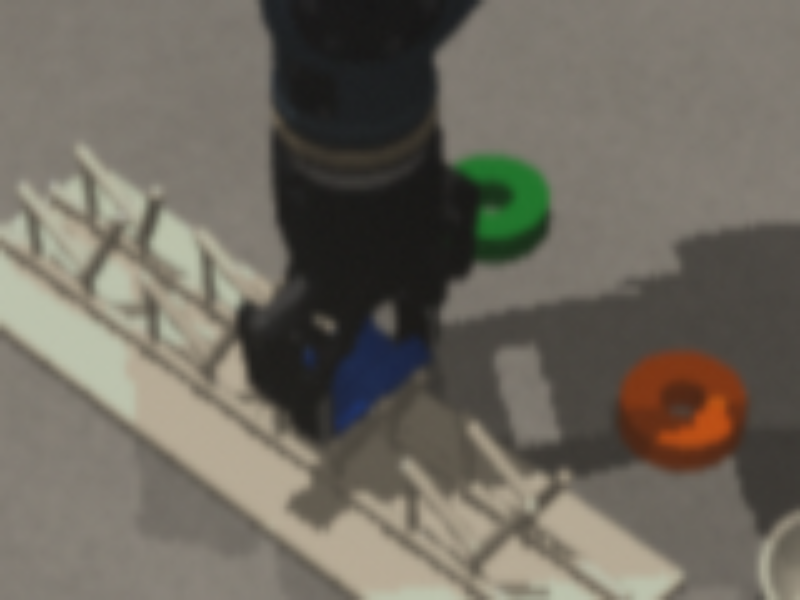

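Cap gripped by its flange. Lift and carry behind the post.

move_arm([
  [0, 0, -0.01, 0, 40],
  [0, 0, -0.06, 0, 40],
  [0, 0, -0.15, 0, 40],
  [0, 0, -0.25, 0.05, 40],
  [0.05, 0.01, -0.35, 0.15, 40],
  [0.12, 0.03, -0.44, 0.25, 40],
  [0.2, 0.05, -0.46, 0.35, 40],
  [0.3, 0.07, -0.46, 0.45, 40],
])

```text
t: 35.95
tcp_pos: [0.5212, -0.0197, 0.2625]
tool_rot: [0.725, 0.689, 0.003, 0.005]
force: [1.3, 0.2, -0.3]
finger_gap: 0.753
```

```bash
python3 bg.py 1 90 257
```

```text
0.5917 0.4142
t 35.95 tcp [ 0.5212 -0.0197  0.2625] jaw yaw -2.91 gap 0.753 F [ 1.3  0.2 -0.3] q [-0.25  0.36  1.67 -0.    1.1  -0.2 ]
delta units [1.0925 0.1208 0.0121] twist 0.2719 dist mm 440 rot deg -7.8
```

move_arm([
  [0.81, 0.09, 0.01, 0.27, 40],
  [0.81, 0.09, 0.01, 0.27, 40],
  [0.81, 0.09, 0.01, 0.27, 40],
  [0.81, 0.09, 0.01, 0.27, 40],
  [0.81, 0.09, 0.01, 0.27, 40],
  [0.81, 0.09, 0.01, 0.27, 40],
  [0.81, 0.09, 0.01, 0.27, 40],
  [0.81, 0.09, 0.01, 0.27, 40],
])

```text
t: 36.62
tcp_pos: [0.5685, 0.3053, 0.2538]
tool_rot: [0.768, 0.641, 0.001, 0.0]
force: [1.0, -0.5, -1.0]
finger_gap: 0.755
```

```bash
python3 bg.py 1 90 130
```

```text
0.5917 0.4142
t 36.62 tcp [0.5685 0.3053 0.2538] jaw yaw -10.32 gap 0.755 F [ 1.  -0.5 -1. ] q [ 0.32  0.54  1.37 -0.    1.23  0.5 ]
delta units [0.2783 0.0079 0.3097] twist 0.0134 dist mm 167 rot deg -0.4
```

move_arm([
  [0.1, 0.004, 0, 0.01, 40],
  [0.2, 0.006, 0, 0.01, 40],
  [0.265, 0.006, 0, 0.01, 40],
  [0.265, 0.006, 0.08, 0.01, 40],
  [0.265, 0.006, 0.18, 0.01, 40],
  [0.265, 0.006, 0.28, 0.01, 40],
  [0.265, 0.006, 0.305, 0.01, 40],
  [0.245, 0.006, 0.305, 0.01, 40],
])

```text
t: 37.28
tcp_pos: [0.5859, 0.3985, 0.127]
tool_rot: [0.769, 0.639, -0.004, -0.001]
force: [-0.7, 0.4, -0.1]
finger_gap: 0.751
```

```bash
python3 st.py;python3 tilt.py ab 27 150 top scene
```

```text
t 37.28 tcp [0.5859 0.3985 0.127 ] body xy mm [-1.7 73.5] F [-0.7  0.4 -0.1] T [-0.    0.01  0.02] gap 0.751
top x [-30.  25.] y [45. 80.] z [125. 167.]
[(47, 144), (52, 153), (57, 162), (62, 163), (67, 160), (72, 157), (77, 154), (82, 151)]
scene x [-21.  30.] y [79. 95.] z [146. 166.]
[(77, 157), (82, 162), (87, 163), (92, 160), (97, 160)]
```

View pics/ab.png

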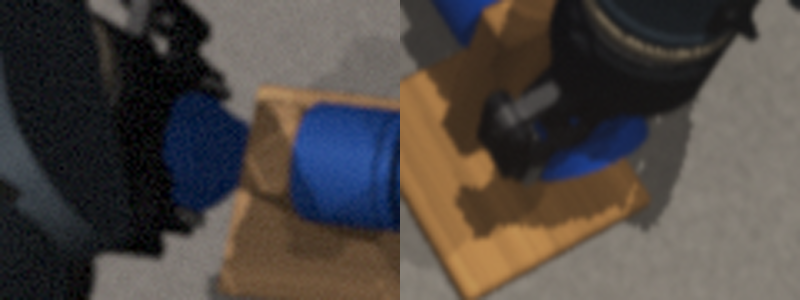

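move_arm([
  [-0.02, 0.003, 0, 0, 40],
  [-0.04, 0.006, 0, 0, 40],
  [-0.05, 0.006, -0.005, 0, 40],
  [-0.055, 0.006, -0.012, 0, 40],
  [-0.058, 0.006, -0.02, 0, 40],
  [-0.061, 0.006, -0.027, 0, 40],
  [-0.064, 0.006, -0.034, 0, 40],
  [-0.067, 0.006, -0.04, 0, 40],
], force=20)

```text
t: 38.05
tcp_pos: [0.5893, 0.3789, 0.1512]
tool_rot: [0.77, 0.638, 0.01, -0.002]
force: [2.3, 15.5, -5.5]
finger_gap: 0.755
```

```bash
python3 st.py;python3 tilt.py ac 27 150 top scene
```

```text
t 38.05 tcp [0.5893 0.3789 0.1512] body xy mm [ 5.2 54.8] F [ 2.3 15.5 -5.5] T [ 2.57 -0.47  0.08] gap 0.755
top x [-20.  31.] y [33. 60.] z [149. 185.]
[(32, 175), (37, 181), (42, 180), (47, 179), (52, 178), (57, 178)]
scene x [-18.  37.] y [60. 74.] z [165. 190.]
[(57, 178), (62, 188), (67, 188), (72, 186), (77, 187)]
```

View pics/ac.png

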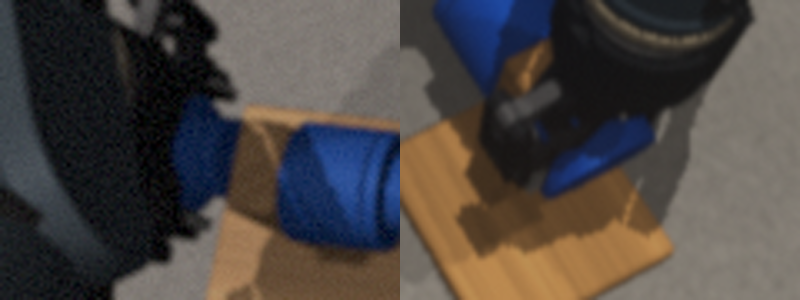

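move_arm([
  [-0.004, 0, -0.003, 0, 40],
  [-0.008, 0, -0.006, 0, 40],
  [-0.012, 0, -0.009, 0, 40],
  [-0.016, 0, -0.01, 0, 40],
  [-0.02, 0, -0.01, 0, 40],
  [-0.022, 0, -0.01, 0, 40],
  [-0.022, 0, -0.01, 0, 40],
  [-0.022, 0, -0.01, 0, 40],
], force=20)

```text
t: 38.82
tcp_pos: [0.5881, 0.3734, 0.156]
tool_rot: [0.77, 0.638, 0.013, -0.004]
force: [3.2, 23.0, -4.8]
finger_gap: 0.753
```

```bash
python3 st.py;python3 tilt.py ad 24 150 top scene; python3 face.py ad 20 90
```

```text
t 38.82 tcp [0.5881 0.3734 0.156 ] body xy mm [ 5.1 49.2] F [ 3.2 23.  -4.8] T [ 3.73 -0.4   0.27] gap 0.753
top x [-18.  28.] y [28. 54.] z [159. 215.]
[(29, 181), (34, 182), (39, 182), (44, 182), (49, 182)]
scene x [-17.  37.] y [55. 68.] z [150. 196.]
[(54, 194), (59, 194), (64, 192), (69, 180)]
469 [[-20.9  49.  147.5]
 [ 11.   64.7 183.8]
 [ 37.5  68.  196.8]]
front y 67.86892468539197
[(32, 1), (36, 1), (40, 2), (48, 4), (52, 24), (56, 81), (60, 104), (64, 247), (68, 5)]
face tilt deg about x -1.7 yaw -0.7 258
x [-18.33298058  36.81239835] z [146.54861398 196.47794199]
circle ((12.312676429748535, 184.05108642578125), 40.41357421875)
```

View pics/ad.png

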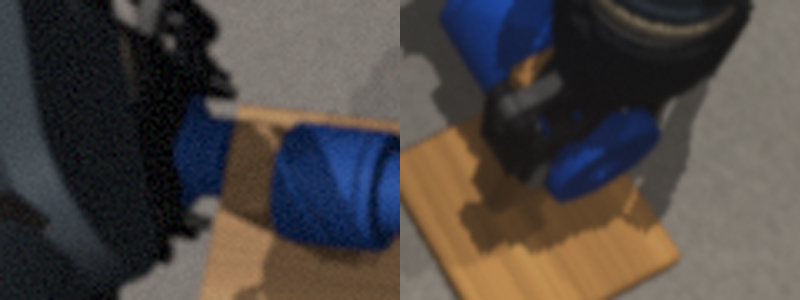

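move_arm([
  [0.0, 0, 0, 0, 40],
  [0.0, 0, 0, 0, 40],
  [0.06, 0, -0.0, 0, 40],
  [0.1, 0, -0.05, 0, 40],
  [0.1, 0, -0.15, 0, 40],
  [0.1, 0, -0.24, 0, 40],
  [0.05, -0.01, -0.24, 0, 40],
  [-0.05, -0.01, -0.24, 0, 40],
], force=60)

```text
t: 39.58
tcp_pos: [0.5794, 0.3482, 0.2539]
tool_rot: [0.768, 0.64, 0.008, 0.002]
force: [0.0, -0.8, -0.8]
finger_gap: 0.747
```

```bash
python3 bg.py 0 -188 240
```

```text
0.5391 0.1413
t 39.58 tcp [0.5794 0.3482 0.2539] jaw yaw -10.39 gap 0.747 F [ 0.  -0.8 -0.8] q [0.38 0.58 1.29 0.   1.25 0.56]
delta units [-0.5273 -0.0062  0.0298] twist 0.0109 dist mm 211 rot deg -0.3
```

move_arm([
  [-0.1, -0.005, 0, 0, 40],
  [-0.2, -0.005, 0, 0, 40],
  [-0.3, -0.005, 0, 0, 40],
  [-0.4, -0.005, 0, 0, 40],
  [-0.5, -0.005, 0.0, 0, 40],
  [-0.525, -0.005, 0.03, 0, 40],
  [-0.525, -0.005, 0.13, 0, 40],
  [-0.525, -0.005, 0.22, 0, 40],
])

```text
t: 40.25
tcp_pos: [0.5388, 0.1364, 0.1626]
tool_rot: [0.771, 0.637, 0.004, 0.003]
force: [-0.4, 0.6, -1.6]
finger_gap: 0.746
```

move_arm([
  [0, 0, 0.03, 0, 40],
  [0, 0, 0.03, 0, 40],
  [0, 0, 0.03, 0, 40],
  [0, 0, 0.03, 0, 40],
  [0, 0, 0.03, 0, 40],
  [0, 0, 0.03, 0, 40],
  [0, 0, 0.03, 0, 40],
  [0, 0, 0.03, 0, 40],
])

```text
t: 40.92
tcp_pos: [0.5364, 0.1387, 0.1479]
tool_rot: [0.769, 0.639, 0.001, 0.0]
force: [0.4, -0.8, -1.7]
finger_gap: 0.744
```

```bash
python3 bg.py 0 -185 145;python3 st.py;python3 look.py ae scene; python3 face.py ae -260 -140
python3 - <<'E'
import cv2
a=cv2.imread('pics/ae_scene.png')
cv2.imwrite('pics/ae.png',cv2.resize(a[230:350,320:480],(800,600)))
E
```

```text
0.5397 0.1442
t 40.92 tcp [0.5364 0.1387 0.1479] jaw yaw -10.61 gap 0.744 F [ 0.4 -0.8 -1.7] q [ 0.05  0.56  1.7  -0.    0.88  0.24]
delta units [0.0151 0.0056 0.0074] twist 0.003 dist mm 7 rot deg -0.1

t 40.92 tcp [0.5364 0.1387 0.1479] body xy mm [  -2.2 -191. ] F [ 0.4 -0.8 -1.7] T [0.   0.03 0.  ] gap 0.744
518 [[ -27.8 -200.9  133.4]
 [   1.  -174.3  171.7]
 [  30.6 -170.2  188.2]]
front y -170.6553408250996
[(-204, 8), (-200, 14), (-196, 32), (-192, 13), (-188, 3), (-184, 59), (-180, 86), (-176, 216), (-172, 87)]
face tilt deg about x 2.5 yaw -0.4 281
x [-27.8120103   30.67756551] z [132.29494099 186.7665106 ]
circle ((-0.12496349960565567, 157.6271514892578), 31.83612823486328)
```

View pics/ae.png

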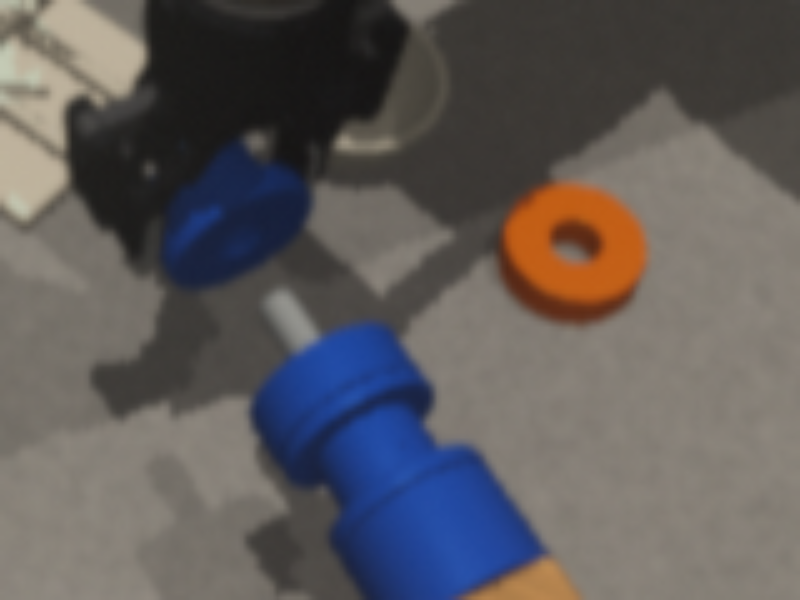

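```bash
cat > fit.py <<'E'
import sys
from geo import *
from scipy.optimize import least_squares
e=np.array([[.9826,-.1855],[.1855,.9826]])
def body(n,cn='scene'):
    C=Cam(cn);p,d=load(n,cn);v,u=np.nonzero(d>0)
    X=np.zeros(p.shape);X[v,u]=C.depth(np.c_[u,v],d[v,u])
    Q=X-[.574,.326,0];return p,np.dstack([Q[...,:2]@e.T*1000,Q[...,2]*1000])
def circ(B,r,x0):
    f=least_squares(lambda q:np.hypot(B[:,0]-q[0],B[:,1]-q[1])-r,x0,loss='soft_l1',f_scale=1.);return f.x.round(2),np.abs(f.fun).mean().round(2),len(B)
p,P=body('a');s=cv2.cvtColor(p,cv2.COLOR_RGB2HSV)[...,1]
for lo,hi in ((-140,-100),(-140,-10),(-60,-10)):
    m=(s<60)&(P[...,1]>lo)&(P[...,1]<hi)&(abs(P[...,0])<15)&(P[...,2]>145)&(P[...,2]<165)
    print('axle',circ(P[m][:,[0,2]],8,[0,150]))
n,lo,hi=sys.argv[1],float(sys.argv[2]),float(sys.argv[3]);r=float(sys.argv[4])
p,P=body(n);h=cv2.cvtColor(p,cv2.COLOR_RGB2HSV)
m=(h[...,0]>105)&(h[...,0]<130)&(h[...,1]>130)&(P[...,1]>lo)&(P[...,1]<hi)&(abs(P[...,0])<40)&(P[...,2]>100)&(P[...,2]<200)
print('part rim',circ(P[m][:,[0,2]],r,[0,150]))
E
python3 fit.py ae -186 -178 33; python3 fit.py ae -184 -177 33|tail -1;  python3 fit.py y -182 -172 33|tail -1; python3 fit.py z -100 -92 33|tail -1; python3 fit.py j -150 -132 33|tail -1
```

```text
axle (array([  0.6 , 150.53]), np.float64(0.99), 160)
axle (array([  0.37, 150.44]), np.float64(1.01), 564)
axle (array([  0.37, 150.36]), np.float64(1.02), 231)
part rim (array([ -1.6 , 153.47]), np.float64(4.6), 105)
part rim (array([ -1.53, 153.65]), np.float64(5.21), 120)
part rim (array([ -1.9 , 145.07]), np.float64(4.27), 147)
part rim (array([ -1.35, 146.57]), np.float64(1.03), 120)
part rim (array([ -1.54, 147.8 ]), np.float64(0.97), 244)
```

```bash
cat >> fit.py <<'E'
B=P[m][:,[0,2]];B=B[B[:,1]>150]
q=np.array([-1,152.])
for _ in range(6):
    k=abs(np.hypot(*(B-q).T)-r)<3
    q=least_squares(lambda t:np.hypot(*(B[k]-t).T)-r,q).x
print('trim',q.round(2),k.sum(),len(B))
E
for w in "-188 -182" "-186 -178" "-184 -175" "-180 -174"; do python3 fit.py ae $w 33|tail -1; done; python3 fit.py ae -210 -190 22|tail -1;python3 fit.py y -182 -172 33|tail -1
```

```text
trim [ -2.39 153.25] 29 30
trim [ -2.03 153.09] 84 88
trim [ -1.79 153.04] 120 127
trim [ -1.75 152.76] 82 92
trim [ -1.98 153.87] 65 66
trim [ -2.14 144.69] 116 124
```

```bash
for n in ae s; do python3 fit.py $n -40 -5 33|tail -1;python3 fit.py $n -86 -80 33|tail -1; done; python3 fit.py ae -106 -92 33|tail -1
```

```text
trim [-3.0000e-02  1.4621e+02] 623 635
trim [ -0.4  146.48] 95 101
trim [-1.0000e-02  1.4616e+02] 612 637
trim [-1.2000e-01  1.4592e+02] 112 157
trim [  0.17 146.2 ] 219 225
```

move_arm([
  [0.0, 0.005, 0.006, 0, 40],
  [0.02, 0.005, 0.006, 0, 40],
  [0.04, 0.005, 0.006, 0, 40],
  [0.05, 0.005, 0.006, 0, 40],
  [0.06, 0.005, 0.006, 0, 40],
  [0.07, 0.005, 0.006, 0, 40],
  [0.08, 0.005, 0.006, 0, 40],
  [0.09, 0.005, 0.006, 0, 40],
])

```text
t: 41.63
tcp_pos: [0.5446, 0.174, 0.1447]
tool_rot: [0.77, 0.639, -0.0, -0.0]
force: [0.3, -0.1, -1.9]
finger_gap: 0.743
```

```bash
python3 st.py; python3 look.py af scene;python3 fit.py af -152 -140 33|tail -1
```

```text
t 41.63 tcp [0.5446 0.174  0.1447] body xy mm [  -0.7 -154.8] F [ 0.3 -0.1 -1.9] T [-0.02  0.01  0.03] gap 0.743
trim [ -0.84 149.78] 117 122
```

move_arm([
  [0.01, 0.001, -0.001, 0, 40],
  [0.02, 0.001, -0.001, 0, 40],
  [0.03, 0.001, -0.001, 0, 40],
  [0.04, 0.001, -0.001, 0, 40],
  [0.048, 0.001, -0.001, 0, 40],
  [0.055, 0.001, -0.001, 0, 40],
  [0.06, 0.001, -0.001, 0, 40],
  [0.065, 0.001, -0.001, 0, 40],
])

```text
t: 42.35
tcp_pos: [0.549, 0.1958, 0.145]
tool_rot: [0.769, 0.64, -0.003, 0.002]
force: [-2.0, -16.4, 3.7]
finger_gap: 0.746
```

```bash
python3 st.py
```

```text
t 42.35 tcp [0.549  0.1958 0.145 ] body xy mm [  -0.4 -132.6] F [ -2.  -16.4   3.7] T [-2.51  0.25 -0.  ] gap 0.746
```

move_arm([
  [0.006, 0, 0, 0, 40],
  [0.012, 0, 0, 0, 40],
  [0.015, 0, 0, 0, 40],
  [0.015, 0, 0, 0, 40],
  [0.015, 0, 0, 0, 40],
  [0.015, 0, 0, 0, 40],
  [0.015, 0, 0, 0, 40],
  [0.015, 0, 0, 0, 40],
])

```text
t: 43.02
tcp_pos: [0.549, 0.1959, 0.1449]
tool_rot: [0.768, 0.64, -0.008, 0.004]
force: [-2.7, -26.5, 4.7]
finger_gap: 0.747
```

```bash
python3 st.py; python3 look.py ag scene; python3 face.py ag -200 -60|head -6
python3 - <<'E'
import cv2
a=cv2.imread('pics/ag_scene.png')
cv2.imwrite('pics/ag.png',cv2.resize(a[250:370,330:490],(800,600)))
E
```

```text
t 43.02 tcp [0.549  0.1959 0.1449] body xy mm [  -0.4 -132.4] F [ -2.7 -26.5   4.7] T [-4.17  0.38  0.12] gap 0.747
1151 [[ -26.4 -136.3  140.7]
 [   9.5  -93.6  170.5]
 [  32.6  -61.1  184.7]]
front y -62.97887770284082
[(-144, 1), (-140, 14), (-136, 26), (-132, 9), (-128, 24), (-124, 57), (-120, 69), (-116, 135), (-112, 17), (-108, 57), (-104, 67), (-100, 62), (-96, 63), (-92, 72), (-88, 57), (-84, 81), (-80, 154), (-76, 52), (-72, 43), (-68, 46)]
face tilt deg about x -1.8 yaw -2.7 57
```

View pics/ag.png

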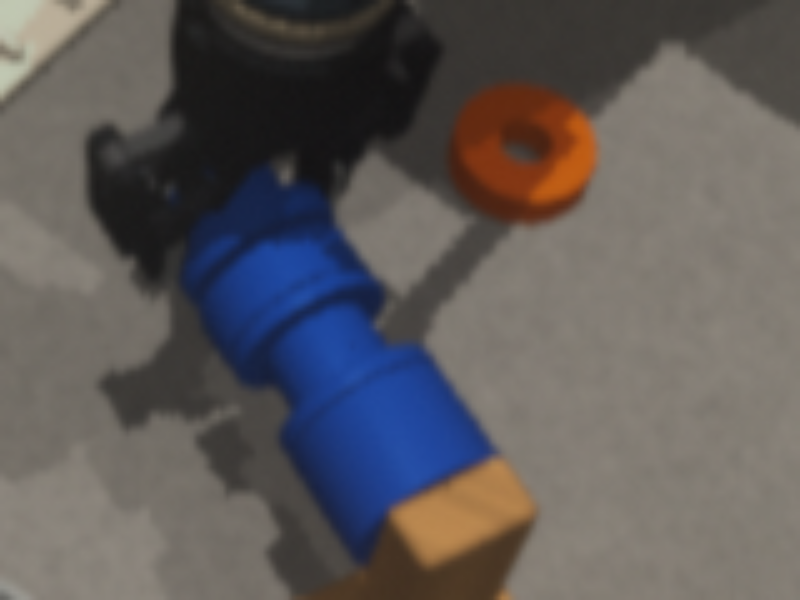

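move_arm([
  [-0.02, 0, 0, 0, 40],
  [-0.02, 0, 0, 0, 40],
  [-0.02, 0, 0, 0, 100],
  [-0.02, 0, 0, 0, 100],
  [-0.02, 0, 0, 0, 100],
  [-0.02, 0, 0, 0, 100],
  [-0.03, 0, 0, 0, 100],
  [-0.03, 0, 0, 0, 100],
])

```text
t: 43.73
tcp_pos: [0.5485, 0.1932, 0.1451]
tool_rot: [0.769, 0.639, -0.0, 0.0]
force: [-0.2, 0.1, -0.7]
finger_gap: 1.002
```

move_arm([
  [0, 0, -0.04, 0, 100],
  [0, 0, -0.1, 0, 100],
  [0, 0, -0.2, 0, 100],
  [0, 0, -0.28, 0, 100],
  [-0.1, 0, -0.28, 0, 100],
  [-0.2, 0, -0.28, 0, 100],
  [-0.3, 0, -0.28, 0, 100],
  [-0.4, 0, -0.28, 0, 100],
])

```text
t: 44.4
tcp_pos: [0.5186, 0.0349, 0.2576]
tool_rot: [0.769, 0.639, 0.0, 0.0]
force: [0.7, 0.0, -0.1]
finger_gap: 1.004
```

```bash
python3 st.py; python3 look.py ah scene top; python3 face.py ah -200 -60|head -6; python3 fit.py ah -140 -122 22 | tail -1; python3 fit.py ah -113 -104 33 | tail -1
python3 - <<'E'
import cv2
a=cv2.imread('pics/ah_scene.png');t=cv2.imread('pics/ah_top.png')
cv2.imwrite('pics/ah.png',cv2.hconcat([cv2.resize(a[250:370,330:490],(400,300)),cv2.resize(t[190:310,60:220],(400,300))]))
E
```

```text
t 44.40 tcp [0.5186 0.0349 0.2576] body xy mm [  -0.5 -296.4] F [ 0.7  0.  -0.1] T [-0.07 -0.01 -0.03] gap 1.004
1283 [[ -24.3 -151.2  144.8]
 [   9.4  -98.5  168.9]
 [  32.4  -61.   181.7]]
front y -63.311002382618774
[(-156, 6), (-152, 41), (-148, 37), (-144, 36), (-140, 41), (-136, 24), (-132, 1), (-128, 47), (-124, 65), (-120, 65), (-116, 124), (-112, 8), (-108, 59), (-104, 63), (-100, 60), (-96, 69), (-92, 69), (-88, 61), (-84, 77), (-80, 148), (-76, 53), (-72, 39), (-68, 46)]
face tilt deg about x -11.8 yaw -6.3 62
trim [  0.26 147.73] 64 146
trim [ -0.4 146. ] 67 67
```

View pics/ah.png

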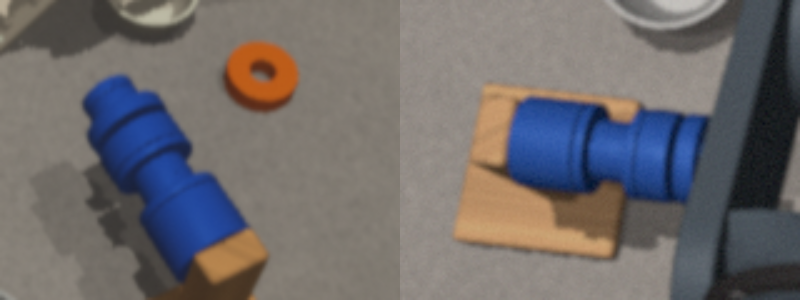

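```bash
python3 look.py ai scene
python3 - <<'E'
from geo import *
P={}
for n in ('a','ai'):
    p,d=load(n,'scene'); P[n]=p
    h=cv2.cvtColor(p,cv2.COLOR_RGB2HSV)
for nm,(x0,y0,x1,y1) in dict(soap=(235,290,280,350),bowl=(280,360,350,428),dish=(368,228,412,268),brush=(185,235,235,300),green=(303,158,333,183),or1=(340,197,373,225),or2=(417,264,453,295)).items():
    d=cv2.absdiff(P['a'],P['ai'])[y0:y1,x0:x1].max(2);print(nm,(d>60).mean().round(3),d.mean().round(1))
E
```

```text
soap 0.0 10.4
bowl 0.0 12.7
dish 0.073 21.6
brush 0.0 12.3
green 0.379 44.9
or1 0.0 11.4
or2 0.0 13.2
```

View pics/ai_scene.png

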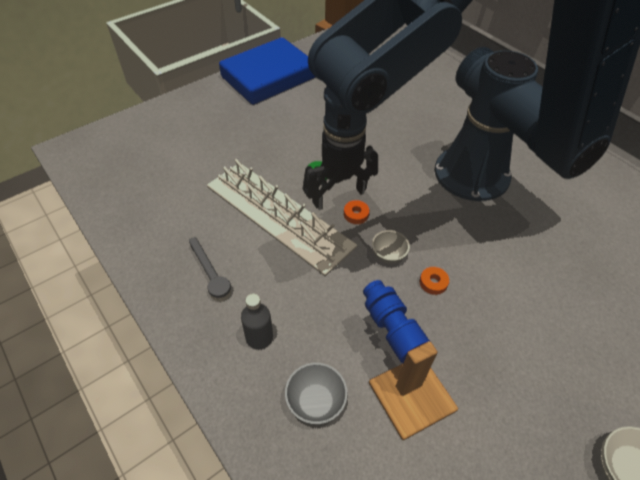

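```bash
python3 -c "
from station import manip
print(manip.sign_off())"
```

```text
the job is handed in; nothing more can be done
None
```

The spinner toy is back together and handed in at about 44.5 s of the 72 s allowed: drum against the post, then spool, wheel and end cap. I gripped each part across its diameter and levelled it against the back of the post before sliding it onto the axle.

- **Cap:** it stopped hard where a fully home cap should. Raising the push from 16 N to 26 N moved it no further. After release, the depth image put its mouth at about 115 mm and the end of its knob at about 155 mm along the axle, against 116 and 156 mm expected.
- **Rollers:** the rims of all three hang level at about 146 mm, as they should with their loose bores, and they sit together between post and cap. The gripper was open and clear of everything at hand-in.
- **Forces:** the highest wrist reading was about 38 N, while levelling the drum against the post.
- **Bystanders:** soap, bowl, brush and both orange rings looked unchanged in before-and-after pictures. The dish area differed slightly; it sits at the same spot in the last picture, so I put this down to the arm's shadow. The green ring was mostly hidden behind the gripper in the last picture, so I couldn't confirm its position, but nothing went near it.
- **Disagreements:** the two cameras differed by up to about 6 mm on the post top. The parts also sat about 19 mm further along the rack than I first assumed. I measured both again before relying on them.

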